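# Load the bottle carrier, snap its cam clamp shut and scan it

## Robot

A 7-joint arm with a two-finger parallel gripper is mounted at the origin on a cart in front of the work surface, level with it; the furniture and walls round the work are solid. World frame = base frame: x ahead of the robot, y to its left, z up, the work surface at z = 0. Lengths are in m, angles in rad, forces in N, time in s.
With the tool pointing down it reaches from about 0.4 to 0.875 m from the base axis. Payload 6.5 kg.
Tool frame: the origin (TCP) lies at the very end of the fingers, on their centre line; the grasp point (between the pads) lies 19 mm behind it; z points along the fingers, y is the line along which they close (so a half turn about z gives the same grasp; the last joint's range is limited). The gripper opens to 88 mm and grips with 3 to 60 N. Pads are 18 mm wide; open, the fingers measure 123 mm over their backs; the gripper's body (75 mm by 187 mm) begins 45 mm behind the grasp point.
Start: joints at [1.066, 0.536, -0.004, 1.538, 0.003, 1.067, -0.071], TCP at [0.276, -0.588, 0.214] pointing down, gripper open.
Joint ranges: [-2.7, 2.7], [-0.37, 2.16], [-1.27, 1.26], [0.24, 2.4], [-1.31, 4.45], [0.19, 1.91], [-2.76, 2.76]. Speed limits (rad/s): [2.39, 2.39, 3.14, 3.14, 3.14, 3.14, 3.14].

## Interface

Orientations are given as [roll, pitch, yaw] about the fixed x, y, z axes, in that order (R = Rz(yaw) Ry(pitch) Rx(roll)).
In Python, from rig import r gives the robot as it stands.
- The arm moves only by the shell command python3 -m crank 'ROWS' [FORCE]. ROWS is JSON, a list of rows, each an object of numbers: "x", "y", "z": the shift along the tool's x, y, z in m; "ax", "ay", "az": the turn, a rotation vector about the tool's x, y, z in rad; "claw": the finger opening in m, from 0 to 0.0881. In form: [{"x": .., "y": .., "z": .., "ax": .., "ay": .., "az": .., "claw": ..}, ...]. A call has 1 to 5 rows; each row is the pose to reach, as a shift and turn from the pose commanded when the call began, along the tool's axes at that moment; what a row does not reach only later rows make up. A row lasts 1/8 s, in which the tool goes at most 62.5 mm and 10.7 degrees, less where a joint would pass 70% of its speed; a pose out of reach is approached as far as the arm can. A call with a gripper value outside its range is refused whole. The fingers move at their own pace and stop on an object; FORCE is the grip in N (left out, the last holds). Time passes only in rows, so rows that repeat a pose let the fingers close. It gives the time, the measured TCP pose, the force, the opening and the grip force at its end, in the units of the state.
- r.sense(): the state, without advancing time (a new reading comes with each control period).
- r.snapshot(name): name is "side" or "top"; returns the picture (400x640x3 uint8, blue, green, red); there is no depth.
- r.get_calibration(name): a dict with "camera_matrix" (3x3 intrinsics, pixels), "rvec" (rotation vector, rad) and "tvec" (3), from world to camera coordinates, as OpenCV has them. Camera axes: x right, y down, z forward; pixel columns grow to the right and rows downward; lengths in m; the calibration is good to about 2 mm. A picture is of the moment at which its call begins. get_calibration takes no time and is no camera call.
- r.hand_in(): hands the job in; it is judged then, once.
The state is a dict: "time_s": time; "q": joint angles; "joint_vel": joint speeds; "joint_torque": joint torques, N m; "tool_pos": TCP position; "tool_rot": TCP orientation; "wrist_force": force on the tool from outside, world axes, zero at the start; "moment": the same for the moment, N m; "width": finger opening in m; "finger_force": force on a finger pad.
Only numpy, scipy, OpenCV 4.12 (cv2) and the standard library are available. Lean on these libraries where they do the work, as an engineer would, in place of code of your own. Each camera call takes 0.05 s, during which the arm holds its last target. There are 200 camera calls.

## Task

Flip the carrier's cam lever open towards you and load every grey-capped clear 100 ml bottle standing on the worktop upright into the carrier, one to a bay in any bays; then flip the lever back over its high point until it snaps fully closed, away from you. Then take the handheld scanner from its charging pad, hold it steady for two seconds square on to the barcode label on the outside of the carrier's end plate, its window centred on the label and about 8 cm away, and lay it back flat on the pad, centred within the outline and the same way round as it lay. Leave the brown bottles standing where they are.

Things in the scene. Friction and masses are not known exactly. Their poses are not given: they have to be found in the camera images.
- carrier: Bottle carrier, fixed. Origin under its base; x across (away from the robot), y along, z up. Base x -55..55, y -185..150 mm. Three bays 68 mm apart along y: loaded bottles stand 12 mm apart, so fingers fit before and behind a bottle, not between. Back wall (inner face x = 37) top z = 35 mm, dividers 30. End plate y -174..-180, x +-42, top z = 90. Lever between cheeks at y 100..140, top z = 60.
- bay_1 (a point): Centre of the floor (10 mm above the worktop) of the bay nearest the end plate, lever open: carrier (1, -108, 10) mm; a loaded bottle's foot stands here. Free space 64 mm in y; in x 72 mm, from the clamp bar's face (x = -35, top z = 36 mm) to the back wall. Closing the lever slides the bar 13 mm to +x and pushes the bottles back, leaving 3 mm of play.
- bay_2 (a point): The same for the middle bay: carrier (1, -40, 10) mm.
- bay_3 (a point): The same for the bay nearest the lever: carrier (1, 28, 10) mm.
- label (a point): Centre of the 56 x 38 mm paper barcode label on the outer face of the end plate: carrier (0, -181, 55) mm; axes as the carrier's; the label faces carrier -y.
- cam_lever (a joint): Cam lever angle, rad: 0 closed (leaning 0.8 rad from upright to carrier +x, away from the robot), 0.8 upright = high point, 1.6 open (leaning 0.8 rad to carrier -x); starts closed. A spring drives it to the nearer end: about 0.8 N m at either end, falling to none at the high point, whichever way it is flipped; past it the lever snaps over and is held.
- lever_pivot (a point): The lever's hinge point: carrier (0, 120, 50) mm; hinge axis along carrier y; axes as the carrier's.
- lever_grip (a point): Middle of the lever's round black handle (18 to 20 mm diameter, from 50 to 118 mm out from the hinge), 85 mm from the hinge point along the lever.
- bottle_1_center (a point): Clear 100 ml lab bottle, grey screw cap, 56 mm diameter (straight sides to about 65 mm above its foot), 108 mm tall, about 0.16 kg. This point: on its axis, half-way up (54 mm above its foot); z up the bottle. To be loaded, if present (None if absent).
- bottle_2_center (a point): Clear 100 ml lab bottle, grey screw cap, 56 mm diameter (straight sides to about 65 mm above its foot), 108 mm tall, about 0.16 kg. This point: on its axis, half-way up (54 mm above its foot); z up the bottle. To be loaded, if present (None if absent).
- bottle_3_center (a point): Clear 100 ml lab bottle, grey screw cap, 56 mm diameter (straight sides to about 65 mm above its foot), 108 mm tall, about 0.16 kg. This point: on its axis, half-way up (54 mm above its foot); z up the bottle. To be loaded, if present (None if absent).
- amber_bottle: The nearer brown bottle with a black cap, beside the vial rack (another stands fixed farther back), 60 mm diameter, 122 mm tall, origin at the centre of its foot: not part of the job.
- scanner_center (a point): White handheld scanner, 0.12 kg, 132 mm long. This point: on its handle half-way up, 20 mm above its flat underside, near its centre of mass; x towards the window, z up. Handle 34 mm wide in y, 40 high, x -66..30 mm; head (x 30..66) 56 wide, 46 high. Grip the handle here firmly across its width.
- scanner: The same scanner; origin at its underside, 20 mm below scanner_center; same axes. The tall instruments behind it and behind the bottles have fronts from about world x = 0.56 m on (y below -0.17 or above 0.33 m): keep hand and scanner nearer than that, and draw a scanner that lies close to them back before lifting it.
- scanner_window (a point): Centre of the black window on the scanner's front face, 66 mm ahead of scanner_center and 3 mm above it; the beam leaves along the scanner's x.
- charging_pad: Flat grey charging pad, fixed, 146 (x) x 92 (y) x 4 mm, no rim, white outline round the scanner's place, small black dot at its +x, +y corner; origin under its centre. The resting scanner lies along the pad's x, window towards +x.
- pad_seat (a point): Centre of the pad's upper face, 4 mm above the worktop: the middle of the resting scanner's underside lies here.
There are look-alikes about, which are no part of the job. Leave any blue or turquoise look-alike of the part that bears bottle_2_center alone.

How it is judged:
On the way, in this order (a step that is already met when the one before it is completed fails the run):
1. the cam lever is flipped open and let go (value of joint cam_lever above 1.5 rad and contact force between the fingers and cam_lever below 0.3 N), for 0.3 s.
2. all bottles stand upright in the bays, released, with the lever still open (x of bottle_1_center in the frame of carrier between -0.015 and 0.02 m and y of bottle_1_center in the frame of carrier between -0.14 and 0.06 m and z of each of bottle_1_center, bottle_2_center, bottle_3_center in the frame of carrier below 0.07 m and angle between each of bottle_1_center, bottle_2_center, bottle_3_center's own z axis and vertical below 0.12 rad and x of bottle_2_center in the frame of carrier between -0.015 and 0.02 m and y of bottle_2_center in the frame of carrier between -0.14 and 0.06 m and x of bottle_3_center in the frame of carrier between -0.015 and 0.02 m and y of bottle_3_center in the frame of carrier between -0.14 and 0.06 m and value of joint cam_lever above 1.2 rad and contact force between the fingers and bottle_1 below 0.3 N and contact force between the fingers and bottle_2 below 0.3 N and contact force between the fingers and bottle_3 below 0.3 N), for 0.3 s.
3. the cam lever is snapped closed over the bottles and let go (x of bottle_1_center in the frame of carrier between -0.015 and 0.02 m and y of bottle_1_center in the frame of carrier between -0.14 and 0.06 m and z of each of bottle_1_center, bottle_2_center, bottle_3_center in the frame of carrier below 0.07 m and angle between each of bottle_1_center, bottle_2_center, bottle_3_center's own z axis and vertical below 0.12 rad and x of bottle_2_center in the frame of carrier between -0.015 and 0.02 m and y of bottle_2_center in the frame of carrier between -0.14 and 0.06 m and x of bottle_3_center in the frame of carrier between -0.015 and 0.02 m and y of bottle_3_center in the frame of carrier between -0.14 and 0.06 m and value of joint cam_lever below 0.1 rad and contact force between each of the arm, the fingers and cam_lever below 0.3 N), for 0.3 s.
4. the held scanner is aimed steadily at the label for a second (x of label in the frame of scanner_window between 0.04 and 0.13 m and y of label in the frame of scanner_window between -0.02 and 0.02 m and z of label in the frame of scanner_window between -0.02 and 0.02 m and angle between the x axis of scanner and the y axis of carrier, either way round below 0.3 rad and y of scanner_window in the frame of carrier below -0.21 m and linear speed of scanner below 0.05 m/s and contact force between the fingers and scanner above 0.5 N), for 1 s.
At the end, for the whole second after the job is handed in: Every bottle present stands upright in a bay (tilt under 0.12), lever below 0.1 rad, scanner flat on its pad (20 mm along, 20 mm across, 0.3 rad), brown bottle within 50 mm of its place. The scan: 1 s held, label within 20 mm of the beam, 40 to 130 mm ahead, within 0.3 rad of square (x of bottle_1_center in the frame of carrier between -0.015 and 0.02 m and y of bottle_1_center in the frame of carrier between -0.14 and 0.06 m and z of each of bottle_1_center, bottle_2_center, bottle_3_center in the frame of carrier below 0.07 m and angle between each of bottle_1_center, bottle_2_center, bottle_3_center's own z axis and vertical below 0.12 rad and x of bottle_2_center in the frame of carrier between -0.015 and 0.02 m and y of bottle_2_center in the frame of carrier between -0.14 and 0.06 m and x of bottle_3_center in the frame of carrier between -0.015 and 0.02 m and y of bottle_3_center in the frame of carrier between -0.14 and 0.06 m and x of scanner_center in the frame of charging_pad between -0.02 and 0.02 m and y of scanner_center in the frame of charging_pad between -0.02 and 0.02 m and z of scanner_center in the frame of charging_pad below 0.03 m and angle between scanner's own z axis and vertical below 0.08 rad and x of scanner_window in the frame of charging_pad above 0.04 m and linear speed of scanner below 0.03 m/s and value of joint cam_lever below 0.1 rad and distance of amber_bottle from where it was at the start of the episode below 0.05 m and angle between amber_bottle's own z axis and vertical below 0.15 rad and angle between the x axis of scanner and the x axis of charging_pad, either way round below 0.3 rad); the robot touches nothing.
It fails at once if the brown bottle is knocked over (angle between amber_bottle's own z axis and vertical above 0.6 rad).
Of bottle_1, bottle_2, bottle_3 only 2 to 3 are there at a start; the rules pass over those that are not, and their reading is None.
At some moment in a run one of scanner may be knocked a few centimetres aside while the robot is not near it.
It also fails if it takes over 210 s, if anything falls off the work surface, if the arm or the gripper's body presses on something with over 40 N, if the wrist force passes 120 N, or if a joint passes its speed limit or range.

## Working session

There is one attempt and no reset: what is moved stays moved. The work goes in short steps, Python scripts to look and compute and a shell command to move; the robot and the scene stay as the last step left them, time stands still between calls to the robot, and variables do not carry over. Pictures are saved under pics/ and viewed, at most 14 in all, crops included, and the job is handed in when it is done.

```bash
mkdir -p pics; ls; python3 - <<'E'
from rig import r
import cv2
for n in("top","side"):
    cv2.imwrite(f"pics/{n}0.png",r.snapshot(n)); c=r.get_calibration(n); print(n,c)
s=r.sense(); print(s)
E
```

```text
pics
top {'camera_matrix': array([[437.43195768,   0.        , 316.68300289],
       [  0.        , 437.43195768, 198.775122  ],
       [  0.        ,   0.        ,   1.        ]]), 'rvec': array([ 1.8133141 , -2.26117816,  0.38958059]), 'tvec': array([0.19901293, 0.50552192, 1.4537906 ])}
side {'camera_matrix': array([[470.54225972,   0.        , 315.72450974],
       [  0.        , 470.54225972, 200.80270874],
       [  0.        ,   0.        ,   1.        ]]), 'rvec': array([ 0.41625436, -2.69794287,  1.23855419]), 'tvec': array([0.51701757, 0.10001217, 1.46349324])}
{'time_s': 0.1, 'q': array([ 1.06580486,  0.53708791, -0.00446777,  1.53873366,  0.00259084,
        1.0672953 , -0.07117353]), 'joint_vel': array([ 2.30553342e-04, -2.12603899e-03,  2.76633694e-04, -8.04685085e-04,
        2.03070981e-05, -6.52389506e-04, -3.82402925e-04]), 'joint_torque': array([ 2.27369601e-03, -5.72085214e+01,  9.93691720e-01, -2.52231538e+01,
       -5.61722741e-02,  1.34894316e-02,  3.28243843e-06]), 'tool_pos': array([ 0.27591189, -0.58790065,  0.21284391]), 'tool_rot': array([-3.14007680e+00,  8.95698117e-05,  4.38910254e-01]), 'wrist_force': array([0.78095101, 1.16342224, 0.22944987]), 'moment': array([ 0.01255862, -0.00742537, -0.0027323 ]), 'finger_force': 0.0, 'width': 0.08789320344834065}
```

View pics/top0.png

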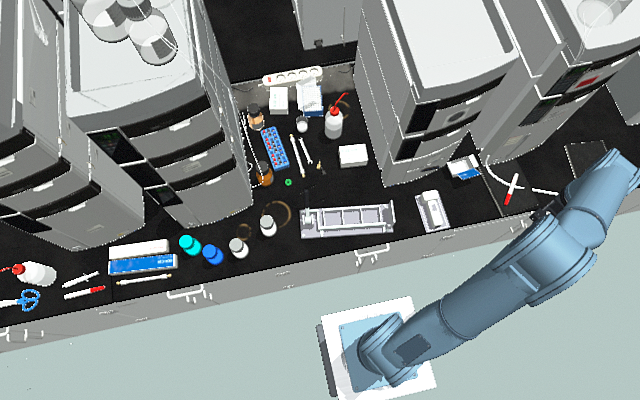

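View pics/side0.png

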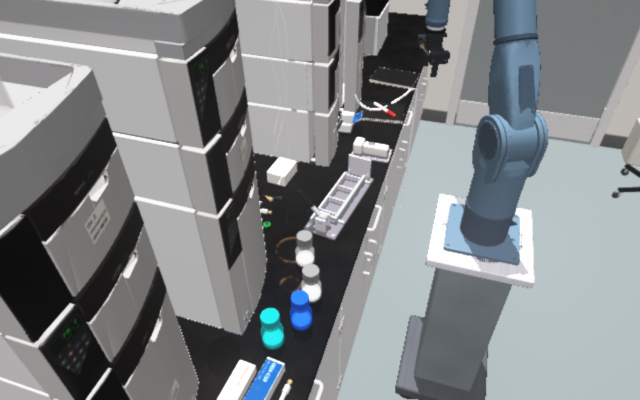

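Top view: carrier at about (348,220), with the lever end at left (308,215) and the end plate at right (393,215). The scanner and pad are at (432,210). Clear bottles are at (238,248) and (268,226), with blue and turquoise look-alikes at (212,254) and (189,244). I'll zoom in.

```bash
cat > h.py <<'E'
import numpy as np,cv2
from rig import r
def cal(n):
    c=r.get_calibration(n); return c["camera_matrix"],np.array(c["rvec"]),np.array(c["tvec"])
def ray(n,uv,z):
    K,rv,t=cal(n);R=cv2.Rodrigues(rv)[0];d=R.T@np.linalg.inv(K)@np.array([uv[0],uv[1],1.]);o=-R.T@t
    return o+d*(z-o[2])/d[2]
def proj(n,P):
    K,rv,t=cal(n);return cv2.projectPoints(np.atleast_2d(np.array(P,float)),rv,t,K,None)[0][:,0]
def crop(n,name,x0,y0,x1,y1,k,img=None):
    im=r.snapshot(n) if img is None else img
    cv2.imwrite(f"pics/{name}.png",cv2.resize(im[y0:y1,x0:x1],None,fx=k,fy=k,interpolation=cv2.INTER_CUBIC))
E
python3 - <<'E'
from h import *
crop("top","t1",290,180,460,250,4.7,cv2.imread("pics/top0.png"))
a=cv2.imread("pics/side0.png");b=cv2.imread("pics/top0.png")
A=cv2.resize(a[130:250,290:400],None,fx=4,fy=4,interpolation=2)
B=cv2.resize(a[225:345,250:330],None,fx=4,fy=4,interpolation=2)
cv2.imwrite("pics/s1.png",np.hstack([A,B]))
for p in [(238,248),(268,226),(432,210),(308,215),(393,215)]: print(p,ray("top",p,0.05))
E
```

```text
(238, 248) [0.43205724 0.38823561 0.05      ]
(268, 226) [0.48763127 0.2719965  0.05      ]
(432, 210) [ 0.41839807 -0.31219823  0.05      ]
(308, 215) [0.49671566 0.12520729 0.05      ]
(393, 215) [ 0.43069757 -0.17081467  0.05      ]
```

View pics/t1.png

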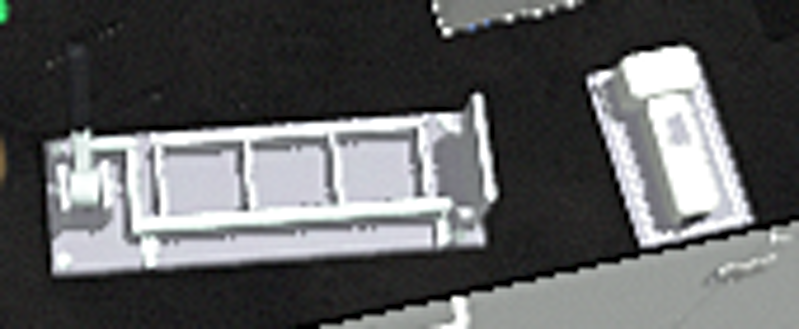

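View pics/s1.png

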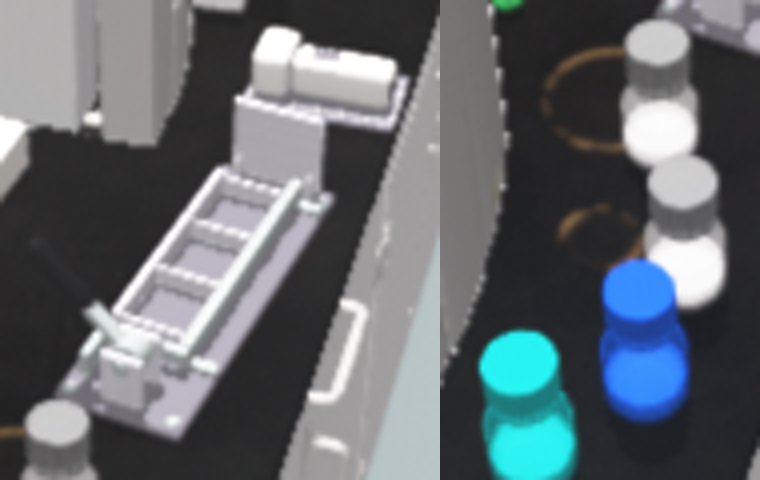

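Only two clear bottles are present; their cap tops in the side view are near (304,235) and (311,271). The lever leans away with its handle tip near (306,190) in the top view. I'll fit poses from corners in both views.

```bash
cat > fit.py <<'E'
from h import *
from scipy.optimize import least_squares
T=lambda u,v:(290+u/4.7,180+v/4.7)
S=lambda u,v:(290+u/4,130+v/4)
def W(p,L):
    c,s=np.cos(p[2]),np.sin(p[2]);L=np.array(L)/1000.
    return np.c_[p[0]+c*L[:,0]-s*L[:,1],p[1]+s*L[:,0]+c*L[:,1],L[:,2]]
def fit(obs,p0):
    def f(p): return np.concatenate([(proj(n,W(p,[L]))[0]-uv) for n,L,uv in obs])
    o=least_squares(f,p0,loss="soft_l1");return o.x,o.fun.reshape(-1,2)
if __name__=="__main__":
    car=[("top",(-55,150,8),T(52,272)),("top",(-55,-185,8),T(486,245)),("top",(55,150,8),T(45,142)),
     ("top",(42,-177,90),T(476,95)),("top",(-42,-177,90),T(493,196)),
     ("side",(-55,150,8),S(180,437)),("side",(-55,-185,8),S(333,198)),("side",(42,-177,90),S(236,95)),("side",(-42,-177,90),S(327,120))]
    p,e=fit(car,[.46,-.02,-.2]);print("carrier",p,e.round(1).tolist())
    pad=[("top",(73,46,4),T(587,75)),("top",(-73,46,4),T(640,247)),("top",(-73,-46,4),T(752,217)),
      ("side",(-73,-46,4),S(408,78)),("side",(-73,46,4),S(388,128))]
    q,e=fit(pad,[.42,-.31,-.1]);print("pad",q,e.round(1).tolist())
    L=[(0,120,50),(61,120,109.2),(82,120,132)]
    print(W(p,L),proj("top",W(p,L)),proj("side",W(p,L)))
    for uv in [(304.5,235.5),(310.75,270.75)]:
        b=ray("side",uv,.108);print("bottle",b,proj("top",b))
    t=cv2.imread("pics/top0.png")
    for P in W(p,[(0,-181,55),(1,-108,10),(1,-40,10),(1,28,10)]):cv2.circle(t,tuple(int(v*4) for v in proj("top",P)[0]),4,(0,0,255),-1,0,2)
    for uv in [(304.5,235.5),(310.75,270.75)]:
        b=ray("side",uv,.108);cv2.circle(t,tuple(int(v*4) for v in proj("top",b)[0]),4,(0,0,255),-1,0,2)
    sc=W(q,[(66,28,50),(66,-28,50),(30,-28,50),(30,28,50),(30,17,44),(-66,17,44),(-66,-17,44),(30,-17,44)])
    cv2.polylines(t,[(proj("top",sc)*16).astype(int)],True,(0,0,255),1,0,4)
    A=cv2.resize(t[180:255,290:450],None,fx=5,fy=5,interpolation=2)
    B=cv2.resize(t[200:270,215:375],None,fx=5,fy=5,interpolation=2);B[:,400:]=0
    cv2.imwrite("pics/ov.png",np.vstack([A,B[:225]])[:600])
E
python3 fit.py; python3 - <<'E'
E
```

```text
carrier [ 0.46020654  0.01045968 -0.14761649] [[-0.1, 0.9], [-0.0, 0.2], [-0.4, -0.4], [0.0, -0.6], [-0.5, 0.8], [-0.2, -0.4], [0.9, -1.3], [-0.1, -0.1], [-0.4, -0.4]]
pad [ 4.27081877e-01 -3.26608427e-01  4.29138840e-05] [[-0.6, -0.6], [-0.2, -0.3], [0.2, 0.7], [0.2, -1.0], [0.4, -0.1]]
[[0.47785626 0.12915461 0.05      ]
 [0.53819285 0.12018267 0.1092    ]
 [0.55896447 0.11709397 0.132     ]] [[308.02912842 220.16942363]
 [306.53165119 198.43783875]
 [305.98148509 190.47248629]] [[322.81708242 217.57863728]
 [304.72180802 197.48188261]
 [298.35981778 189.83397791]]
bottle [0.48578932 0.27479614 0.108     ] [[265.45402166 221.9459062 ]]
bottle [0.42841053 0.39202999 0.108     ] [[234.06420445 245.28043385]]
```

View pics/ov.png

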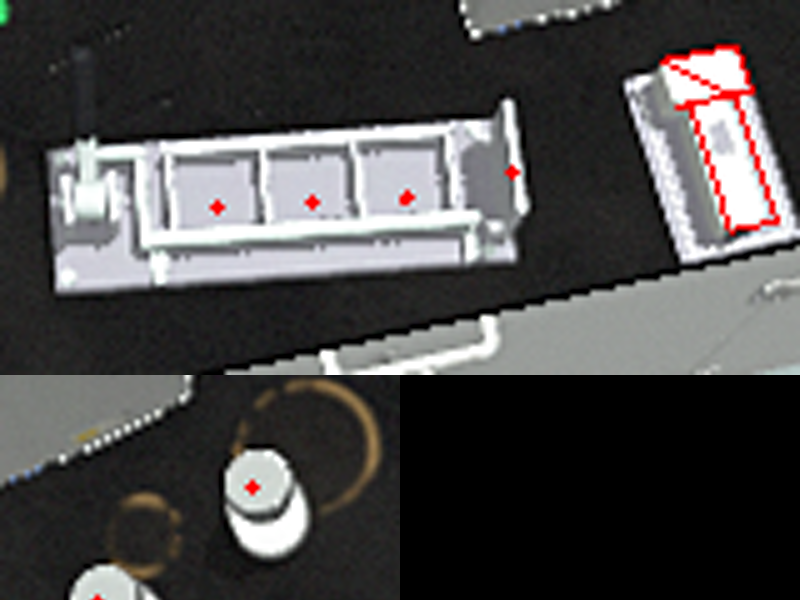

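```bash
cat > go.py <<'E'
# python3 go.py x y z yaw : shift needed in tool axes (world target);  prefix c: carrier frame x y z, yaw relative to carrier
import sys
from h import *
from fit import W
from scipy.spatial.transform import Rotation as Ro
CAR=[.4602,.0105,-.1476]
def go(x,y,z,yaw):
    s=r.sense();R=Ro.from_euler("xyz",s["tool_rot"]);T=Ro.from_euler("xyz",[np.pi,0,yaw])
    d=R.inv().apply(np.array([x,y,z])-s["tool_pos"]);a=(R.inv()*T).as_rotvec()
    print("now",s["time_s"],s["tool_pos"].round(4),s["tool_rot"].round(3),"w",round(s["width"],4),"f",round(s["finger_force"],1),s["wrist_force"].round(1),"q",s["q"].round(2))
    print("shift",d.round(4),"turn",a.round(3))
if __name__=="__main__":
    if len(sys.argv)<4: go(0,0,0,0);sys.exit()
    c=sys.argv[1]=="c";v=[float(i) for i in sys.argv[1+c:]]
    if c: v=[*W(CAR,[np.array(v[:3])*1000])[0],v[3]+CAR[2]]
    print("target",np.round(v,4));go(*v)
E
python3 go.py c .061 .120 .20 0
```

```text
target [ 0.5382  0.1202  0.2    -0.1476]
now 0.1 [ 0.2759 -0.5879  0.2128] [-3.14   0.     0.439] w 0.0879 f 0.0 [0.8 1.2 0.2] q [ 1.07  0.54 -0.    1.54  0.    1.07 -0.07]
shift [ 0.5383 -0.5295  0.0136] turn [-0.001  0.001  0.587]
```

```bash
python3 -m crank '[{"x":0.1,"y":-0.1,"az":0.15},{"x":0.2,"y":-0.2,"az":0.3},{"x":0.25,"y":-0.25,"az":0.45},{"x":0.25,"y":-0.25,"az":0.587},{"x":0.25,"y":-0.25,"az":0.587,"claw":0.05}]'; python3 go.py c .061 .120 .20 0
```

```text
target [ 0.5382  0.1202  0.2    -0.1476]
now 0.1 [ 0.2759 -0.5879  0.2128] [-3.14   0.     0.439] w 0.0879 f 0.0 [0.8 1.2 0.2] q [ 1.07  0.54 -0.    1.54  0.    1.07 -0.07]
shift [ 0.5383 -0.5295  0.0136] turn [-0.001  0.001  0.587]invalid input at $[0]: expected keys x, y, z, ax, ay, az, claw
```

```bash
python3 -m crank '[{"x":0.04,"y":-0.04,"z":0,"ax":0,"ay":0,"az":0.15,"claw":0.05},{"x":0.08,"y":-0.08,"z":0,"ax":0,"ay":0,"az":0.3,"claw":0.05},{"x":0.12,"y":-0.12,"z":0,"ax":0,"ay":0,"az":0.45,"claw":0.05},{"x":0.16,"y":-0.16,"z":0,"ax":0,"ay":0,"az":0.587,"claw":0.05},{"x":0.2,"y":-0.2,"z":0,"ax":0,"ay":0,"az":0.587,"claw":0.05}]'; python3 go.py c .061 .120 .20 0
```

```text
time_s: 0.72
tool_pos: [0.3726, -0.3204, 0.2135]
tool_rot: [-3.142, 0.0, -0.15]
wrist_force: [1.0, -0.6, 0.3]
width: 0.0498
finger_force: 0.0
target [ 0.5382  0.1202  0.2    -0.1476]
now 0.725 [ 0.3726 -0.3204  0.2135] [-3.142  0.    -0.15 ] w 0.0498 f 0.0 [ 1.  -0.6  0.3] q [ 0.6   0.27  0.03  1.95 -0.01  0.92 -1.09]
shift [ 0.0981 -0.4604  0.0135] turn [-0.     0.    -0.002]
```

```bash
python3 -m crank '[{"x":0.012,"y":-0.058,"z":0,"ax":0,"ay":0,"az":0,"claw":0.05},{"x":0.025,"y":-0.116,"z":0,"ax":0,"ay":0,"az":0,"claw":0.05},{"x":0.038,"y":-0.174,"z":0,"ax":0,"ay":0,"az":0,"claw":0.05},{"x":0.05,"y":-0.232,"z":0,"ax":0,"ay":0,"az":0,"claw":0.05},{"x":0.06,"y":-0.285,"z":0,"ax":0,"ay":0,"az":0,"claw":0.05}]'; python3 -m crank '[{"x":0.012,"y":-0.058,"z":0,"ax":0,"ay":0,"az":0,"claw":0.05},{"x":0.025,"y":-0.116,"z":0,"ax":0,"ay":0,"az":0,"claw":0.05},{"x":0.038,"y":-0.16,"z":0.005,"ax":0,"ay":0,"az":0,"claw":0.05},{"x":0.038,"y":-0.175,"z":0.013,"ax":0,"ay":0,"az":0,"claw":0.05},{"x":0.038,"y":-0.175,"z":0.013,"ax":0,"ay":0,"az":0,"claw":0.05}]';  python3 go.py c .061 .120 .09 0
python3 - <<'E'
from h import *
t=r.snapshot("top");s=r.snapshot("side")
A=cv2.resize(t[160:250,260:400],None,fx=4,fy=4);B=cv2.resize(s[130:250,250:370],None,fx=3,fy=3)
B=cv2.copyMakeBorder(B,0,0,0,200,0)
cv2.imwrite("pics/l1.png",np.vstack([A[:240],B]) if False else np.hstack([A,cv2.resize(s[130:250,250:310],(180,360))]))
E
```

```text
time_s: 1.35
tool_pos: [0.4739, -0.0473, 0.2136]
tool_rot: [-3.142, 0.0, -0.148]
wrist_force: [-0.1, -1.4, -0.7]
width: 0.0498
finger_force: 0.0
time_s: 1.98
tool_pos: [0.536, 0.1183, 0.1995]
tool_rot: [3.141, 0.002, -0.147]
wrist_force: [-1.1, -1.2, -0.4]
width: 0.05
finger_force: 0.0
target [ 0.5382  0.1202  0.09   -0.1476]
now 1.975 [0.536  0.1183 0.1995] [ 3.141e+00  2.000e-03 -1.470e-01] w 0.05 f 0.0 [-1.1 -1.2 -0.4] q [-0.12  0.39 -0.23  1.81  0.11  0.95 -2.11]
shift [ 0.0022 -0.0024  0.1095] turn [0.001 0.002 0.001]
```

View pics/l1.png

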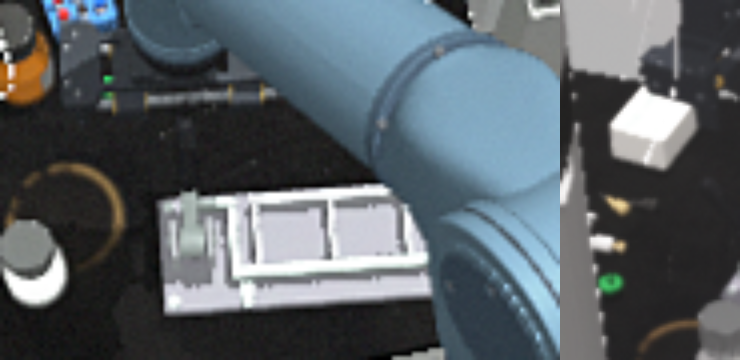

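Hand hangs above the handle, in line with it (the handle is at crop (185,150)). Descend and grip.

```bash
python3 -m crank '[{"x":0.002,"y":-0.002,"z":0.04,"ax":0,"ay":0,"az":0,"claw":0.05},{"x":0.002,"y":-0.002,"z":0.08,"ax":0,"ay":0,"az":0,"claw":0.05},{"x":0.002,"y":-0.002,"z":0.109,"ax":0,"ay":0,"az":0,"claw":0.05},{"x":0.002,"y":-0.002,"z":0.109,"ax":0,"ay":0,"az":0,"claw":0.05}]'; python3 -m crank '[{"x":0,"y":0,"z":0,"ax":0,"ay":0,"az":0,"claw":0},{"x":0,"y":0,"z":0,"ax":0,"ay":0,"az":0,"claw":0},{"x":0,"y":0,"z":0,"ax":0,"ay":0,"az":0,"claw":0},{"x":0,"y":0,"z":0,"ax":0,"ay":0,"az":0,"claw":0}]' 40; python3 go.py c 0 .120 .116 0; python3 -c "
import numpy as np
for a in np.arange(0,1.61,.1): print(round(a,1),round(85*(np.sin(.8-a)-np.sin(.8)),1),round(-85*(np.cos(.8-a)-np.cos(.8)),1))"
```

```text
time_s: 2.58
tool_pos: [0.5377, 0.1173, 0.0902]
tool_rot: [3.139, 0.004, -0.151]
wrist_force: [0.1, 0.2, 0.2]
width: 0.0498
finger_force: 0.0
time_s: 3.08
tool_pos: [0.5406, 0.1223, 0.0927]
tool_rot: [-3.138, -0.003, -0.147]
wrist_force: [1.0, 4.8, 1.1]
width: 0.0157
finger_force: 39.9
target [ 0.4778  0.1292  0.116  -0.1476]
now 3.075 [0.5406 0.1223 0.0927] [-3.138e+00 -3.000e-03 -1.470e-01] w 0.0157 f 39.9 [1.  4.8 1.1] q [-0.15  0.55 -0.2   1.88  0.16  0.73 -2.15]
shift [-0.063   0.0023 -0.0234] turn [-0.004 -0.003  0.001]
0.0 0.0 -0.0
0.1 -6.2 -5.8
0.2 -13.0 -10.9
0.3 -20.2 -15.4
0.4 -27.9 -19.1
0.5 -35.9 -22.0
0.6 -44.1 -24.1
0.7 -52.5 -25.4
0.8 -61.0 -25.8
0.9 -69.5 -25.4
1.0 -77.9 -24.1
1.1 -86.1 -22.0
1.2 -94.1 -19.1
1.3 -101.7 -15.4
1.4 -109.0 -10.9
1.5 -115.7 -5.8
1.6 -122.0 -0.0
```

```bash
python3 -m crank '[{"x":-0.006,"y":-0.004,"z":-0.006,"ax":0,"ay":0,"az":0,"claw":0},{"x":-0.013,"y":-0.004,"z":-0.011,"ax":0,"ay":0,"az":0,"claw":0},{"x":-0.020,"y":-0.004,"z":-0.015,"ax":0,"ay":0,"az":0,"claw":0},{"x":-0.028,"y":-0.004,"z":-0.019,"ax":0,"ay":0,"az":0,"claw":0},{"x":-0.036,"y":-0.004,"z":-0.022,"ax":0,"ay":0,"az":0,"claw":0}]'; python3 go.py c -.061 .120 .09 0
python3 - <<'E'
from h import *
s=r.snapshot("side")
cv2.imwrite("pics/l2.png",cv2.resize(s[130:250,250:370],None,fx=5,fy=5,interpolation=2))
E
```

```text
time_s: 3.7
tool_pos: [0.5073, 0.1275, 0.1145]
tool_rot: [-3.141, -0.006, -0.15]
wrist_force: [8.4, -4.7, -3.2]
width: 0.0157
finger_force: 39.3
target [ 0.4175  0.1382  0.09   -0.1476]
now 3.7 [0.5073 0.1275 0.1145] [-3.141 -0.006 -0.15 ] w 0.0157 f 39.3 [ 8.4 -4.7 -3.2] q [-0.16  0.47 -0.21  1.95  0.15  0.74 -2.18]
shift [-0.0906  0.0028  0.024 ] turn [-0.    -0.006 -0.002]
```

View pics/l2.png

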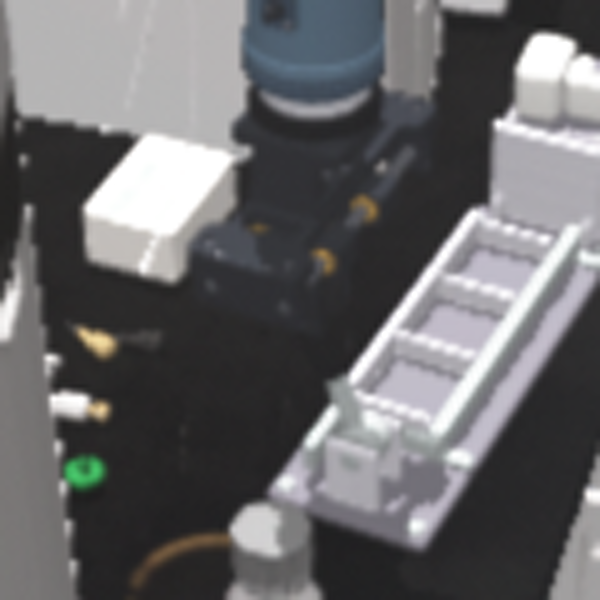

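Lever is following (stem at crop (345,400) now steeper). Continue the arc.

```bash
python3 -m crank '[{"x":-0.008,"y":0.002,"z":-0.002,"ax":0,"ay":0,"az":0,"claw":0},{"x":-0.017,"y":0.002,"z":-0.0035,"ax":0,"ay":0,"az":0,"claw":0},{"x":-0.025,"y":0.002,"z":-0.004,"ax":0,"ay":0,"az":0,"claw":0},{"x":-0.034,"y":0.002,"z":-0.0035,"ax":0,"ay":0,"az":0,"claw":0},{"x":-0.042,"y":0.002,"z":-0.002,"ax":0,"ay":0,"az":0,"claw":0}]'; python3 -m crank '[{"x":-0.008,"y":0,"z":0.002,"ax":0,"ay":0,"az":0,"claw":0},{"x":-0.016,"y":0,"z":0.005,"ax":0,"ay":0,"az":0,"claw":0},{"x":-0.024,"y":0,"z":0.009,"ax":0,"ay":0,"az":0,"claw":0},{"x":-0.031,"y":0,"z":0.013,"ax":0,"ay":0,"az":0,"claw":0},{"x":-0.038,"y":0,"z":0.018,"ax":0,"ay":0,"az":0,"claw":0}]'; python3 -m crank '[{"x":-0.003,"y":0,"z":0.003,"ax":0,"ay":0,"az":0,"claw":0},{"x":-0.006,"y":0,"z":0.006,"ax":0,"ay":0,"az":0,"claw":0},{"x":-0.006,"y":0,"z":0.006,"ax":0,"ay":0,"az":0,"claw":0}]'; python3 go.py c -.061 .120 .09 0
```

```text
time_s: 4.38
tool_pos: [0.4627, 0.1333, 0.1162]
tool_rot: [-3.141, -0.001, -0.148]
wrist_force: [-1.1, 0.5, -0.2]
width: 0.0006
finger_force: 0.0
time_s: 5.0
tool_pos: [0.4244, 0.139, 0.0972]
tool_rot: [3.142, 0.0, -0.148]
wrist_force: [-0.6, 0.6, 0.7]
width: 0.0002
finger_force: 0.0
time_s: 5.38
tool_pos: [0.4188, 0.1397, 0.0914]
tool_rot: [3.141, 0.0, -0.148]
wrist_force: [0.1, -0.5, 0.5]
width: 0.0004
finger_force: 0.0
target [ 0.4175  0.1382  0.09   -0.1476]
now 5.375 [0.4188 0.1397 0.0914] [ 3.141  0.    -0.148] w 0.0004 f 0.0 [ 0.1 -0.5  0.5] q [-0.23  0.4  -0.23  2.15  0.16  0.61 -2.29]
shift [-0.001   0.0017  0.0014] turn [ 0.  0. -0.]
```

```bash
python3 -m crank '[{"x":0,"y":0,"z":-0.06,"ax":0,"ay":0,"az":0,"claw":0.0},{"x":0,"y":0,"z":-0.11,"ax":0,"ay":0,"az":0,"claw":0.05},{"x":0.05,"y":0,"z":-0.11,"ax":0,"ay":0,"az":0,"claw":0.05},{"x":0.1,"y":0,"z":-0.11,"ax":0,"ay":0,"az":0,"claw":0.05},{"x":0.12,"y":0,"z":-0.11,"ax":0,"ay":0,"az":0,"claw":0.05}]'
cat > lev.py <<'E'
from go import *
s=r.snapshot("side");t=r.snapshot("top");cv2.imwrite("pics/ls.png",s);cv2.imwrite("pics/lt.png",t)
for a in np.arange(0,1.7,.2):
    ph=.8-a;P=W(CAR,[(d*np.sin(ph),120,50+d*np.cos(ph)) for d in (25,35,45)])
    print(round(a,1),*[[int(im[int(v+.5),int(u+.5)].mean()) for u,v in proj(n,P)] for n,im in(("side",s),("top",t))])
E
python3 lev.py
```

```text
time_s: 6.0
tool_pos: [0.5405, 0.121, 0.2019]
tool_rot: [-3.141, -0.002, -0.15]
wrist_force: [-0.9, -0.1, -0.4]
width: 0.0383
finger_force: 0.0
0.0 [174, 217, 191] [178, 182, 179]
0.2 [180, 165, 105] [175, 182, 183]
0.4 [200, 180, 157] [172, 178, 182]
0.6 [202, 217, 243] [176, 175, 178]
0.8 [187, 245, 146] [185, 176, 172]
1.0 [192, 228, 184] [201, 201, 201]
1.2 [206, 229, 202] [177, 177, 162]
1.4 [202, 225, 246] [162, 137, 104]
1.6 [183, 175, 224] [104, 123, 131]
```

```bash
python3 - <<'E'
import cv2,numpy as np
s=cv2.imread("pics/ls.png");t=cv2.imread("pics/lt.png")
A=cv2.resize(s[170:250,270:350],(400,400),interpolation=2);B=cv2.resize(t[170:250,270:350],(400,400),interpolation=2)
cv2.imwrite("pics/l3.png",np.hstack([A,B]))
E
```

```text
(no output)
```

View pics/l3.png

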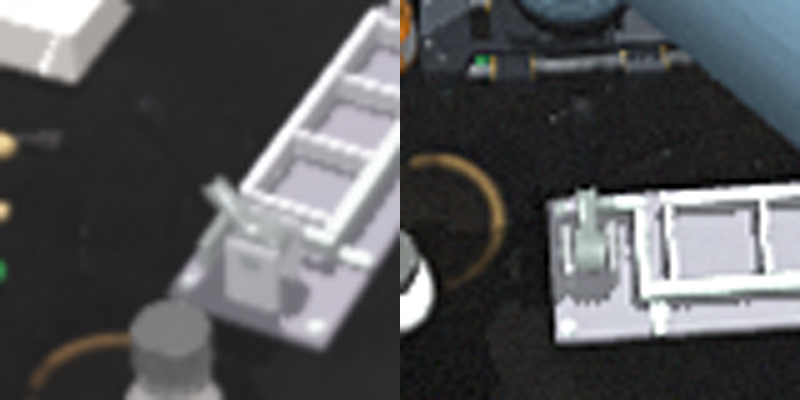

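Lever sprang back closed: the pinch slipped off the round handle. I'll cage it instead, with fingers opened along carrier x so the far finger hooks behind the handle.

```bash
python3 -m crank '[{"x":0,"y":0,"z":-0.01,"ax":0,"ay":0,"az":-0.17,"claw":0.088},{"x":0,"y":0,"z":-0.01,"ax":0,"ay":0,"az":-0.34,"claw":0.088},{"x":0,"y":0,"z":-0.01,"ax":0,"ay":0,"az":-0.51,"claw":0.088},{"x":0,"y":0,"z":-0.01,"ax":0,"ay":0,"az":-0.68,"claw":0.088},{"x":0,"y":0,"z":-0.01,"ax":0,"ay":0,"az":-0.85,"claw":0.088}]';python3 -m crank '[{"x":0,"y":0,"z":0,"ax":0,"ay":0,"az":-0.17,"claw":0.088},{"x":0,"y":0,"z":0,"ax":0,"ay":0,"az":-0.34,"claw":0.088},{"x":0,"y":0,"z":0,"ax":0,"ay":0,"az":-0.51,"claw":0.088},{"x":0,"y":0,"z":0,"ax":0,"ay":0,"az":-0.68,"claw":0.088},{"x":0,"y":0,"z":0,"ax":0,"ay":0,"az":-0.72,"claw":0.088}]'; python3 go.py c .048 .122 .115 1.5708
```

```text
time_s: 6.72
tool_pos: [0.5364, 0.1224, 0.2116]
tool_rot: [-3.141, 0.001, 0.708]
wrist_force: [0.6, -0.3, -0.5]
width: 0.0884
finger_force: 0.0
time_s: 7.35
tool_pos: [0.5366, 0.1222, 0.2116]
tool_rot: [-3.141, 0.0, 1.423]
wrist_force: [-0.3, -0.4, 0.4]
width: 0.0879
finger_force: 0.0
target [0.5256 0.1241 0.115  1.4232]
now 7.35 [0.5366 0.1222 0.2116] [-3.141  0.     1.423] w 0.0879 f 0.0 [-0.3 -0.4  0.4] q [ 0.12  0.42 -0.54  1.78  0.25  1.01 -0.67]
shift [ 0.0003 -0.0111  0.0966] turn [-0.001  0.    -0.   ]
```

```bash
python3 -m crank '[{"x":0,"y":-0.007,"z":0.02,"ax":0,"ay":0,"az":0,"claw":0.088},{"x":0,"y":-0.007,"z":0.05,"ax":0,"ay":0,"az":0,"claw":0.088},{"x":0,"y":-0.007,"z":0.075,"ax":0,"ay":0,"az":0,"claw":0.088},{"x":0,"y":-0.007,"z":0.096,"ax":0,"ay":0,"az":0,"claw":0.088},{"x":0,"y":-0.007,"z":0.096,"ax":0,"ay":0,"az":0,"claw":0.088}]';python3 -m crank '[{"x":0,"y":-0.015,"z":0,"ax":0,"ay":0,"az":0,"claw":0.088},{"x":0,"y":-0.03,"z":0,"ax":0,"ay":0,"az":0,"claw":0.088},{"x":0,"y":-0.045,"z":0,"ax":0,"ay":0,"az":0,"claw":0.088}]'; python3 go.py
```

```text
time_s: 7.98
tool_pos: [0.5291, 0.1229, 0.1145]
tool_rot: [-3.139, 0.001, 1.421]
wrist_force: [0.4, 0.8, 0.3]
width: 0.0881
finger_force: 0.0
time_s: 8.35
tool_pos: [0.4851, 0.1301, 0.1163]
tool_rot: [3.141, -0.0, 1.422]
wrist_force: [-0.0, -0.5, 0.8]
width: 0.0881
finger_force: 0.0
now 8.35 [0.4851 0.1301 0.1163] [ 3.141 -0.     1.422] w 0.0881 f 0.0 [-0.  -0.5  0.8] q [ 0.06  0.48 -0.51  1.98  0.33  0.76 -0.8 ]
shift [-0.2005 -0.4606  0.1159] turn [ 1.000e-03 -1.000e-03  1.422e+00]
```

```bash
python3 lev.py; python3 - <<'E'
import cv2,numpy as np
s=cv2.imread("pics/ls.png");t=cv2.imread("pics/lt.png")
A=cv2.resize(s[160:250,270:350],(400,450),interpolation=2);B=cv2.resize(t[160:250,270:350],(400,450),interpolation=2)
cv2.imwrite("pics/l4.png",np.hstack([A,B]))
E
```

```text
0.0 [230, 230, 211] [18, 32, 37]
0.2 [226, 218, 145] [232, 48, 39]
0.4 [247, 185, 156] [250, 18, 48]
0.6 [251, 215, 243] [206, 232, 18]
0.8 [248, 244, 144] [102, 206, 250]
1.0 [249, 227, 182] [48, 48, 48]
1.2 [250, 228, 199] [61, 61, 59]
1.4 [246, 226, 246] [59, 59, 62]
1.6 [208, 194, 222] [62, 63, 58]
```

View pics/l4.png

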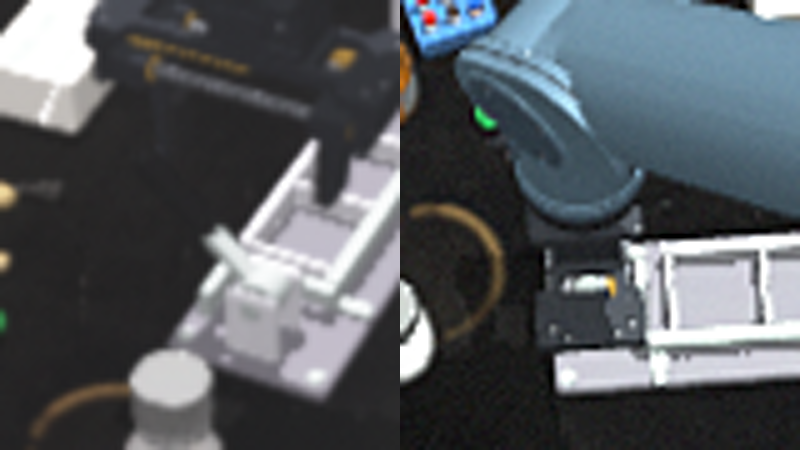

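```bash
python3 - <<'E'
from go import *
p=r.sense()["tool_pos"]
L=np.array([[.485,.130,.116]]);ux=np.array([np.cos(CAR[2]),np.sin(CAR[2]),0])
for nm,P in [("tcp",p),("far",p+.05*ux),("near",p-.05*ux)]:
    for n,y0 in(("side",160),("top",160)):
        u=proj(n,P)[0];print(nm,n,u.round(1),((u-[270,y0])*5).round())
E
```

```text
tcp side [320.6 201.2] [253. 206.]
tcp top [306.9 212.9] [185. 264.]
far side [305.8 196.6] [179. 183.]
far top [306.  199.1] [180. 196.]
near side [335.7 205.9] [329. 229.]
near top [307.9 226.9] [189. 335.]
```

The fingertips in the side view (near one ends at about (333,205) in the crop) sit some 13 mm higher than the nominal TCP when open, and the finger skimmed over the handle. I'll go back out, descend lower and pull again.

```bash
python3 -m crank '[{"x":0,"y":0,"z":-0.03,"ax":0,"ay":0,"az":0,"claw":0.088},{"x":0,"y":0.025,"z":-0.05,"ax":0,"ay":0,"az":0,"claw":0.088},{"x":0,"y":0.048,"z":-0.04,"ax":0,"ay":0,"az":0,"claw":0.088},{"x":0,"y":0.048,"z":0,"ax":0,"ay":0,"az":0,"claw":0.088},{"x":0,"y":0.048,"z":0.03,"ax":0,"ay":0,"az":0,"claw":0.088}]';python3 -m crank '[{"x":0,"y":0,"z":0,"ax":0,"ay":0,"az":0,"claw":0.088},{"x":0,"y":-0.01,"z":0,"ax":0,"ay":0,"az":0,"claw":0.088},{"x":0,"y":-0.02,"z":-0.002,"ax":0,"ay":0,"az":0,"claw":0.088},{"x":0,"y":-0.03,"z":-0.005,"ax":0,"ay":0,"az":0,"claw":0.088}]'; python3 go.py
```

```text
time_s: 9.07
tool_pos: [0.534, 0.1223, 0.0846]
tool_rot: [3.141, 0.0, 1.421]
wrist_force: [-0.7, 0.6, -0.4]
width: 0.0881
finger_force: 0.0
time_s: 9.57
tool_pos: [0.5133, 0.1267, 0.0954]
tool_rot: [3.123, -0.005, 1.419]
wrist_force: [19.6, -7.5, 10.6]
width: 0.088
finger_force: 10.3
now 9.575 [0.5133 0.1267 0.0954] [ 3.123 -0.005  1.419] w 0.088 f 10.3 [19.6 -7.5 10.6] q [ 0.05  0.54 -0.48  1.94  0.37  0.73 -0.81]
shift [-0.2032 -0.49    0.0854] turn [ 0.011 -0.017  1.419]
```

```bash
python3 -m crank '[{"x":0,"y":-0.01,"z":-0.007,"ax":0,"ay":0,"az":0,"claw":0.088},{"x":0,"y":-0.02,"z":-0.012,"ax":0,"ay":0,"az":0,"claw":0.088},{"x":0,"y":-0.03,"z":-0.017,"ax":0,"ay":0,"az":0,"claw":0.088}]'; python3 -m crank '[{"x":0,"y":-0.01,"z":-0.004,"ax":0,"ay":0,"az":0,"claw":0.088},{"x":0,"y":-0.02,"z":-0.007,"ax":0,"ay":0,"az":0,"claw":0.088}]'; python3 go.py
```

```text
time_s: 9.95
tool_pos: [0.4834, 0.1321, 0.1131]
tool_rot: [3.124, -0.006, 1.419]
wrist_force: [11.9, -3.2, 9.0]
width: 0.088
finger_force: 6.1
time_s: 10.2
tool_pos: [0.4582, 0.1355, 0.1178]
tool_rot: [3.133, -0.003, 1.421]
wrist_force: [4.4, -0.4, 2.2]
width: 0.0883
finger_force: 1.9
now 10.2 [0.4582 0.1355 0.1178] [ 3.133e+00 -3.000e-03  1.421e+00] w 0.0883 f 1.9 [ 4.4 -0.4  2.2] q [ 0.05  0.44 -0.52  2.05  0.33  0.73 -0.83]
shift [-0.2026 -0.4339  0.1133] turn [ 0.005 -0.009  1.421]
```

```bash
python3 -m crank '[{"x":0,"y":-0.012,"z":-0.002,"ax":0,"ay":0,"az":0,"claw":0.088},{"x":0,"y":-0.024,"z":-0.002,"ax":0,"ay":0,"az":0,"claw":0.088},{"x":0,"y":-0.036,"z":-0.002,"ax":0,"ay":0,"az":0,"claw":0.088},{"x":0,"y":-0.046,"z":-0.002,"ax":0,"ay":0,"az":0,"claw":0.088},{"x":0,"y":-0.05,"z":-0.002,"ax":0,"ay":0,"az":0,"claw":0.088}]'; python3 go.py; python3 -m crank '[{"x":0,"y":0,"z":-0.04,"ax":0,"ay":0,"az":0,"claw":0.088},{"x":0,"y":0,"z":-0.09,"ax":0,"ay":0,"az":0,"claw":0.088},{"x":0.06,"y":0,"z":-0.1,"ax":0,"ay":0,"az":0,"claw":0.088},{"x":0.12,"y":0,"z":-0.1,"ax":0,"ay":0,"az":0,"claw":0.088},{"x":0.15,"y":0.02,"z":-0.1,"ax":0,"ay":0,"az":0,"claw":0.088}]'
python3 lev.py; python3 - <<'E'
import cv2,numpy as np
s=cv2.imread("pics/ls.png");t=cv2.imread("pics/lt.png")
A=cv2.resize(s[170:310,270:350],(400,600)[:2],interpolation=2)[:590];B=cv2.resize(t[170:290,220:320],(400,480),interpolation=2)
B=cv2.copyMakeBorder(B,0,110,0,0,0)
cv2.imwrite("pics/l5.png",np.hstack([A,B]))
E
```

```text
time_s: 10.82
tool_pos: [0.4041, 0.1419, 0.1164]
tool_rot: [-3.141, 0.001, 1.422]
wrist_force: [0.7, 0.0, 0.5]
width: 0.0878
finger_force: 0.0
now 10.825 [0.4041 0.1419 0.1164] [-3.141e+00  1.000e-03  1.422e+00] w 0.0878 f 0.0 [0.7 0.  0.5] q [ 0.03  0.37 -0.55  2.15  0.31  0.69 -0.88]
shift [-0.2    -0.3785  0.1168] turn [-0.000e+00  1.000e-03  1.422e+00]
time_s: 11.45
tool_pos: [0.4463, 0.2912, 0.2171]
tool_rot: [-3.141, -0.002, 1.426]
wrist_force: [-0.1, -1.4, -0.5]
width: 0.088
finger_force: 0.0
0.0 [220, 34, 34] [89, 102, 111]
0.2 [224, 116, 35] [86, 97, 111]
0.4 [250, 184, 157] [75, 89, 97]
0.6 [252, 219, 244] [61, 86, 89]
0.8 [249, 245, 145] [247, 61, 75]
1.0 [250, 228, 184] [255, 255, 255]
1.2 [247, 229, 200] [233, 233, 233]
1.4 [242, 226, 183] [233, 237, 252]
1.6 [191, 191, 69] [252, 147, 28]
```

View pics/l5.png

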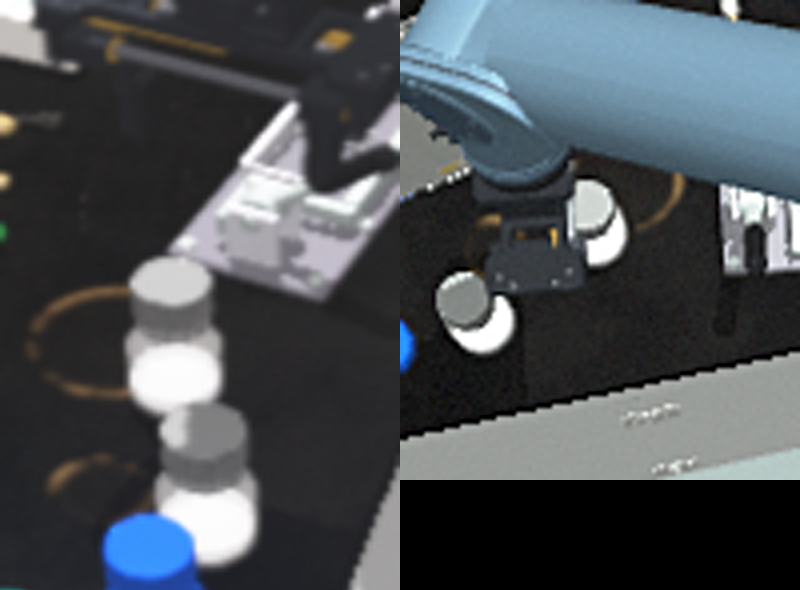

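Lever is open: dark handle at crop (755,250), leaning towards the robot. Both bottles are in place. On to bottle 1.

```bash
python3 - <<'E'
from h import *
print("amber foot",ray("top",(263,180),.06), "b1 top",ray("top",(266.4,220.7),.108),"b2",ray("top",(234.2,245.0),.108))
t=cv2.imread("pics/top0.png");print(t[214:232,262:275].mean(2).astype(int)[::2])
E
python3 go.py .487 .274 .046 1.423
```

```text
amber foot [0.66029258 0.25787321 0.06      ] b1 top [0.48945577 0.2708499  0.108     ] b2 [0.42926381 0.39143684 0.108     ]
[[ 84  52  16   1  14  17   8  15  24  30  36  36  40]
 [159 199 225 215 214 214 234 223 254 103  16  37  38]
 [216 212 209 209 208 208 209 209 212 238 115  30  30]
 [208 207 209 209 205 209 205 210 211 213 242 111  30]
 [213 210 209 211 208 210 211 210 212 219 192 128 173]
 [215 211 210 209 209 211 209 213 221 180  76 164 255]
 [117 190 228 225 224 215 195 146 135  63 127 255 255]
 [255 158  54  43  53  44  59  59  65 216 255 255 255]
 [255 255 255 255 255 255 255 255 255 255 254 255 255]]
target [0.487 0.274 0.046 1.423]
now 11.55 [0.4483 0.2906 0.2165] [-3.141e+00 -3.000e-03  1.424e+00] w 0.0882 f 0.0 [-0.1  0.2  0.7] q [-0.15  0.41 -0.64  1.82  0.28  1.01 -1.05]
shift [-0.0113  0.0407  0.1705] turn [-0.    -0.003  0.001]
```

```bash
python3 -m crank '[{"x":-0.011,"y":0.041,"z":0,"ax":0,"ay":0,"az":0,"claw":0.088},{"x":-0.011,"y":0.041,"z":0.03,"ax":0,"ay":0,"az":0,"claw":0.088},{"x":-0.011,"y":0.041,"z":0.075,"ax":0,"ay":0,"az":0,"claw":0.088},{"x":-0.011,"y":0.041,"z":0.12,"ax":0,"ay":0,"az":0,"claw":0.088},{"x":-0.011,"y":0.041,"z":0.15,"ax":0,"ay":0,"az":0,"claw":0.088}]';python3 -m crank '[{"x":0,"y":0,"z":0.01,"ax":0,"ay":0,"az":0,"claw":0.088},{"x":0,"y":0,"z":0.02,"ax":0,"ay":0,"az":0,"claw":0.088},{"x":0,"y":0,"z":0.02,"ax":0,"ay":0,"az":0,"claw":0.088}]'; python3 -m crank '[{"x":0,"y":0,"z":0,"ax":0,"ay":0,"az":0,"claw":0.04},{"x":0,"y":0,"z":0,"ax":0,"ay":0,"az":0,"claw":0.04},{"x":0,"y":0,"z":0,"ax":0,"ay":0,"az":0,"claw":0.04},{"x":0,"y":0,"z":0,"ax":0,"ay":0,"az":0,"claw":0.04}]' 20; python3 -m crank '[{"x":0,"y":0,"z":-0.02,"ax":0,"ay":0,"az":0,"claw":0.04},{"x":0,"y":0,"z":-0.04,"ax":0,"ay":0,"az":0,"claw":0.04}]';python3 go.py c .001 .028 .1 1.5708
```

```text
time_s: 12.18
tool_pos: [0.4849, 0.2685, 0.0644]
tool_rot: [-3.139, 0.002, 1.421]
wrist_force: [0.1, 0.1, 0.4]
width: 0.0882
finger_force: 0.0
time_s: 12.55
tool_pos: [0.4863, 0.2702, 0.0469]
tool_rot: [3.141, -0.0, 1.422]
wrist_force: [-0.1, -0.3, 0.3]
width: 0.0879
finger_force: 0.0
time_s: 13.05
tool_pos: [0.4861, 0.2704, 0.0468]
tool_rot: [3.141, -0.0, 1.422]
wrist_force: [-1.1, -0.6, -0.7]
width: 0.05
finger_force: 0.0
time_s: 13.3
tool_pos: [0.4862, 0.2707, 0.0883]
tool_rot: [3.141, -0.0, 1.422]
wrist_force: [0.5, 0.4, -0.0]
width: 0.04
finger_force: 0.0
target [0.4653 0.038  0.1    1.4232]
now 13.3 [0.4862 0.2707 0.0883] [ 3.141 -0.     1.422] w 0.04 f 0.0 [ 0.5  0.4 -0. ] q [-0.18  0.61 -0.54  1.86  0.43  0.79 -1.1 ]
shift [-0.2331  0.0138 -0.0118] turn [ 0.    -0.    -0.001]
```

```bash
python3 - <<'E'
from go import *
s=r.snapshot("side");t=r.snapshot("top")
p=r.sense()["tool_pos"]
for n,im in(("side",s),("top",t)):
    u=proj(n,p)[0];cv2.circle(im,tuple((u*8).astype(int)),8,(0,0,255),-1,0,3);print(n,u)
A=cv2.resize(s[170:290,260:340],(400,600),interpolation=2);B=cv2.resize(t[170:290,220:300],(400,600),interpolation=2)
cv2.imwrite("pics/b1.png",np.hstack([A,B]))
E
```

```text
side [304.34870357 239.18138948]
top [266.84508964 222.69332918]
```

View pics/b1.png

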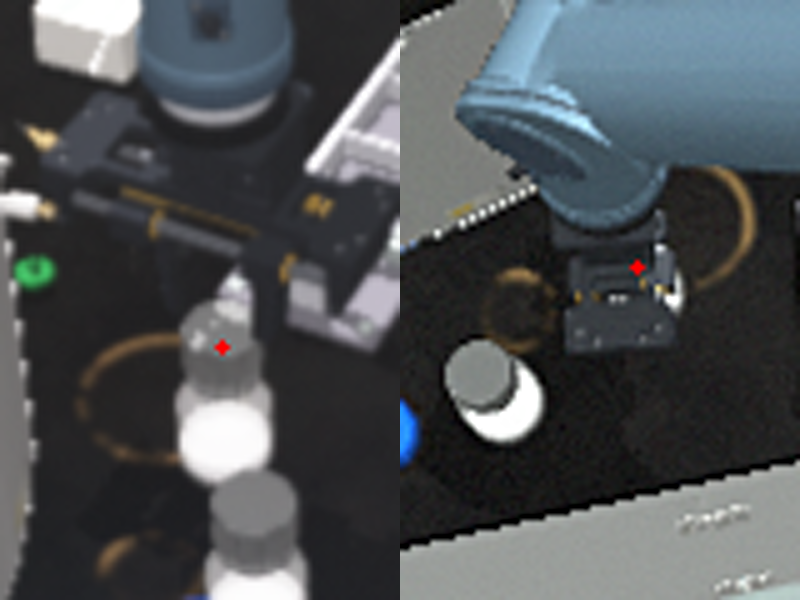

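The TCP dot sits on bottle 1's cap and the fingers straddle only the cap region, so the pads ride higher than nominal and closed above the straight part. The bottle is undisturbed. I'll reopen and go lower, watching the force.

```bash
python3 -m crank '[{"x":0.002,"y":0,"z":0,"ax":0,"ay":0,"az":0,"claw":0.088},{"x":0.002,"y":0,"z":0,"ax":0,"ay":0,"az":0,"claw":0.088},{"x":0.002,"y":0,"z":0.02,"ax":0,"ay":0,"az":0,"claw":0.088},{"x":0.002,"y":0,"z":0.04,"ax":0,"ay":0,"az":0,"claw":0.088},{"x":0.002,"y":0,"z":0.043,"ax":0,"ay":0,"az":0,"claw":0.088}]'; python3 -m crank '[{"x":0,"y":0,"z":0.003,"ax":0,"ay":0,"az":0,"claw":0.088},{"x":0,"y":0,"z":0.006,"ax":0,"ay":0,"az":0,"claw":0.088}]';python3 -m crank '[{"x":0,"y":0,"z":0.002,"ax":0,"ay":0,"az":0,"claw":0.088},{"x":0,"y":0,"z":0.004,"ax":0,"ay":0,"az":0,"claw":0.088}]'
```

```text
time_s: 14.02
tool_pos: [0.4847, 0.2713, 0.041]
tool_rot: [-3.138, 0.003, 1.422]
wrist_force: [-0.9, -0.5, 0.6]
width: 0.0871
finger_force: 0.0
time_s: 14.28
tool_pos: [0.4866, 0.2726, 0.0377]
tool_rot: [3.141, -0.0, 1.422]
wrist_force: [-0.9, -0.5, -0.6]
width: 0.0882
finger_force: 0.0
time_s: 14.52
tool_pos: [0.4866, 0.2724, 0.0338]
tool_rot: [3.141, -0.0, 1.422]
wrist_force: [-0.5, -0.0, -0.2]
width: 0.0881
finger_force: 0.0
```

```bash
python3 -m crank '[{"x":0,"y":0,"z":0,"ax":0,"ay":0,"az":0,"claw":0.04},{"x":0,"y":0,"z":0,"ax":0,"ay":0,"az":0,"claw":0.04},{"x":0,"y":0,"z":0,"ax":0,"ay":0,"az":0,"claw":0.04},{"x":0,"y":0,"z":0,"ax":0,"ay":0,"az":0,"claw":0.04}]' 20; python3 -m crank '[{"x":0,"y":0,"z":0,"ax":0,"ay":0,"az":0,"claw":0.04},{"x":0,"y":0,"z":0,"ax":0,"ay":0,"az":0,"claw":0.04}]'
```

```text
time_s: 15.02
tool_pos: [0.4864, 0.2723, 0.0336]
tool_rot: [3.142, -0.0, 1.422]
wrist_force: [0.7, -0.3, 1.4]
width: 0.0502
finger_force: 0.4
time_s: 15.28
tool_pos: [0.4865, 0.2723, 0.0336]
tool_rot: [3.141, -0.0, 1.422]
wrist_force: [1.5, 0.1, -0.1]
width: 0.0469
finger_force: 19.6
```

Pads still close on the shoulder (50 mm), with no body contact although nominal clearance is used up, so the whole tool sits about 15 mm higher than it reads. Reopen and go lower, carefully.

```bash
python3 -m crank '[{"x":0,"y":0,"z":0,"ax":0,"ay":0,"az":0,"claw":0.088},{"x":0,"y":0,"z":0,"ax":0,"ay":0,"az":0,"claw":0.088},{"x":0,"y":0,"z":0,"ax":0,"ay":0,"az":0,"claw":0.088},{"x":0,"y":0,"z":0.003,"ax":0,"ay":0,"az":0,"claw":0.088},{"x":0,"y":0,"z":0.006,"ax":0,"ay":0,"az":0,"claw":0.088}]'; python3 -m crank '[{"x":0,"y":0,"z":0.003,"ax":0,"ay":0,"az":0,"claw":0.088},{"x":0,"y":0,"z":0.006,"ax":0,"ay":0,"az":0,"claw":0.088}]'; python3 -m crank '[{"x":0,"y":0,"z":0,"ax":0,"ay":0,"az":0,"claw":0.04},{"x":0,"y":0,"z":0,"ax":0,"ay":0,"az":0,"claw":0.04},{"x":0,"y":0,"z":0,"ax":0,"ay":0,"az":0,"claw":0.04},{"x":0,"y":0,"z":0,"ax":0,"ay":0,"az":0,"claw":0.04},{"x":0,"y":0,"z":0,"ax":0,"ay":0,"az":0,"claw":0.04}]' 20
```

```text
time_s: 15.9
tool_pos: [0.4863, 0.2723, 0.0273]
tool_rot: [-3.141, 0.0, 1.422]
wrist_force: [-0.1, -0.9, 0.8]
width: 0.0879
finger_force: 0.0
time_s: 16.15
tool_pos: [0.4863, 0.2723, 0.0213]
tool_rot: [-3.141, 0.0, 1.422]
wrist_force: [-0.9, 0.5, 0.3]
width: 0.0882
finger_force: 0.0
time_s: 16.77
tool_pos: [0.4865, 0.2723, 0.0216]
tool_rot: [3.141, -0.0, 1.422]
wrist_force: [1.5, -0.2, -0.5]
width: 0.0519
finger_force: 19.5
```

Width 51.9 mm at 20 N fits the 56 mm body, since the lever also read about 3.5 mm small. Lift and carry to bay 3.

```bash
python3 -m crank '[{"x":0,"y":0,"z":-0.01,"ax":0,"ay":0,"az":0,"claw":0.04},{"x":0,"y":0,"z":-0.03,"ax":0,"ay":0,"az":0,"claw":0.04},{"x":0,"y":0,"z":-0.06,"ax":0,"ay":0,"az":0,"claw":0.04},{"x":0,"y":0,"z":-0.1,"ax":0,"ay":0,"az":0,"claw":0.04},{"x":0,"y":0,"z":-0.13,"ax":0,"ay":0,"az":0,"claw":0.04}]' 25; python3 -m crank '[{"x":0,"y":0,"z":0,"ax":0,"ay":0,"az":0,"claw":0.04},{"x":-0.04,"y":0.003,"z":0,"ax":0,"ay":0,"az":0,"claw":0.04},{"x":-0.08,"y":0.005,"z":0,"ax":0,"ay":0,"az":0,"claw":0.04},{"x":-0.12,"y":0.01,"z":0,"ax":0,"ay":0,"az":0,"claw":0.04},{"x":-0.16,"y":0.012,"z":0,"ax":0,"ay":0,"az":0,"claw":0.04}]'; python3 -m crank '[{"x":-0.03,"y":0.001,"z":0,"ax":0,"ay":0,"az":0,"claw":0.04},{"x":-0.06,"y":0.002,"z":0,"ax":0,"ay":0,"az":0,"claw":0.04},{"x":-0.073,"y":0.002,"z":0.02,"ax":0,"ay":0,"az":0,"claw":0.04},{"x":-0.073,"y":0.002,"z":0.04,"ax":0,"ay":0,"az":0,"claw":0.04},{"x":-0.073,"y":0.002,"z":0.05,"ax":0,"ay":0,"az":0,"claw":0.04}]';python3 go.py c .001 .028 .032 1.5708;python3 - <<'E'
from go import *
s=r.snapshot("side");t=r.snapshot("top");cv2.imwrite("pics/cs.png",s);cv2.imwrite("pics/ct.png",t)
p=r.sense()["tool_pos"]
print(p,proj("side",p),proj("top",p))
A=cv2.resize(s[110:230,290:370],(400,600),interpolation=2);B=cv2.resize(t[160:280,290:370],(400,600),interpolation=2)
cv2.imwrite("pics/b2.png",np.hstack([A,B]))
E
```

```text
time_s: 17.4
tool_pos: [0.4868, 0.2728, 0.1547]
tool_rot: [3.14, -0.001, 1.422]
wrist_force: [0.7, 0.1, -0.9]
width: 0.0515
finger_force: 24.4
time_s: 18.02
tool_pos: [0.4737, 0.1107, 0.151]
tool_rot: [-3.14, 0.001, 1.422]
wrist_force: [0.4, -0.2, -0.5]
width: 0.0521
finger_force: 24.4
time_s: 18.65
tool_pos: [0.4645, 0.0396, 0.1004]
tool_rot: [-3.139, 0.001, 1.422]
wrist_force: [-0.6, 0.4, -1.4]
width: 0.052
finger_force: 24.4
target [0.4653 0.038  0.032  1.4232]
now 18.65 [0.4645 0.0396 0.1004] [-3.139e+00  1.000e-03  1.422e+00] w 0.052 f 24.4 [-0.6  0.4 -1.4] q [ 0.26  0.46 -0.54  2.07  0.36  0.7  -0.66]
shift [-0.0013  0.0012  0.0684] turn [-0.002  0.001 -0.001]
[0.46459988 0.04001498 0.1006405 ] [[335.15932698 188.24398396]] [[333.76937861 214.10430608]]
```

View pics/b2.png

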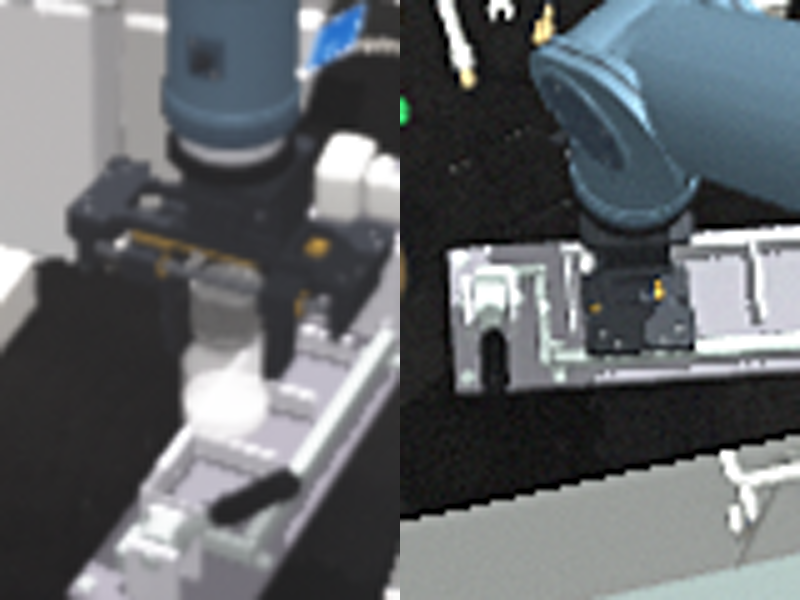

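The bottle is held upright over bay 3; its foot centre in the side view is near pixel (335,192). I'll check this against the expected foot position.

```bash
python3 - <<'E'
from go import *
p=r.sense()["tool_pos"]
f=p.copy();f[2]-=.0216
a=np.linspace(0,6.28,60);C=np.c_[f[0]+.028*np.cos(a),f[1]+.028*np.sin(a),0*a+f[2]]
u=(proj("side",C)-[290,110])*5
print("pred foot crop: x",u[:,0].min(),u[:,0].max(),"ymax",u[:,1].max(), "centre",(proj("side",f)-[290,110])*5)
J=[(proj("side",f+d)-proj("side",f))*5 for d in np.eye(3)*.005];print(J)
s=cv2.imread("pics/cs.png").mean(2).astype(int)
for v in range(186,200): print(v,s[v,322:350])
# bay corners projected at divider top
E
```

```text
pred foot crop: x 181.36638315162173 269.48297068783404 ymax 446.09030839111114 centre [[225.3912336  417.61325594]]
[array([[-7.55139266, -1.4582919 ]]), array([[-2.19312968,  4.81388728]]), array([[ 0.0931647 , -6.06541509]])]
186 [ 41  41  40  48  96 161 215 234 240 244 246 250 253 253 251 251 250 250
 247 239 196 164 167 163 175 200 204 199]
187 [ 41  40  40  48 106 194 229 237 240 246 251 254 254 253 253 252 251 248
 246 242 222 191 181 191 230 245 242 225]
188 [ 40  40  41  52 126 212 233 245 247 250 254 254 254 254 253 253 252 252
 250 246 237 203 177 182 209 226 226 231]
189 [ 40  40  40  53 132 222 242 248 251 253 254 254 254 254 253 253 253 253
 252 251 245 217 180 173 177 179 184 202]
190 [ 41  40  41  51 126 231 247 250 253 254 254 254 254 254 253 253 253 253
 253 252 247 215 177 171 173 172 173 177]
191 [ 41  41  40  48 114 222 247 252 254 254 254 254 254 254 254 254 254 254
 253 253 244 196 155 164 174 169 169 171]
192 [ 39  40  39  47 103 197 239 252 254 254 254 254 254 254 254 254 254 254
 253 250 237 195 149 143 148 143 150 165]
193 [ 39  39  40  45  93 177 234 249 251 252 253 253 253 253 254 254 253 252
 249 242 228 199 179 174 174 171 147 144]
194 [ 39  39  38  43  85 185 235 242 243 245 247 248 248 249 250 249 247 246
 242 232 210 194 193 193 193 192 180 175]
195 [ 39  40  40  53 138 239 238 232 237 240 240 240 242 243 243 242 241 239
 231 214 197 193 195 195 195 194 194 193]
196 [ 39  39  44 116 243 252 232 225 236 238 237 240 242 242 241 239 233 222
 210 199 195 195 194 195 195 195 195 195]
197 [ 39  42  85 216 252 244 192 195 210 219 230 237 239 231 228 226 216 202
 195 195 195 194 195 195 195 195 195 195]
198 [ 39  62 173 249 246 199 160 174 180 185 198 207 213 217 236 240 225 211
 207 200 195 195 195 195 195 195 195 195]
199 [ 47 129 247 251 220 164 153 173 175 173 175 176 180 190 213 219 222 243
 246 233 208 205 203 197 195 194 195 203]
```

```bash
python3 - <<'E'
from go import *
a=np.linspace(0,6.28,60)
def pr(n,f):
    C=np.c_[f[0]+.028*np.cos(a),f[1]+.028*np.sin(a),0*a+f[2]];u=proj(n,C);return np.r_[u.min(0),u.max(0)].round(2)
for n in("side","top"): print(n,pr(n,[.4868,.2728,0]),pr(n,[.4290,.3918,0]))
s=cv2.imread("pics/side0.png").mean(2).astype(int);t=cv2.imread("pics/top0.png").mean(2).astype(int)
print("b1 side col 306",s[256:272,305:308].mean(1).astype(int),"row257",s[257,292:318])
print("b2 side col 312",s[292:308,311:314].mean(1).astype(int),"row293",s[293,298:326])
print("b1 top col270",t[228:242,269:272].mean(1).astype(int),"row231",t[231,256:282])
print("b2 top col240",t[250:264,239:242].mean(1).astype(int),"row253",t[253,226:254])
p=r.sense()["tool_pos"];print("held",pr("side",p-[0,0,.0216]))
E
```

```text
side [296.01 254.08 315.01 268.29] [301.19 288.73 321.67 305.23]
top [261.62 222.71 276.97 237.53] [231.74 244.62 247.37 259.97]
b1 side col 306 [252 251 250 250 250 250 250 240 220 206 204 205 206 206 206 205] row257 [ 38  39  44  99 217 243 247 249 250 251 251 252 252 252 251 251 251 250
 249 248 245 218 125  55  41  40]
b2 side col 312 [252 250 250 250 250 250 245 231 211 149  79  44  33  32  33  36] row293 [150 150 150 149 150 150 150 152 175 227 247 250 251 251 251 250 250 250
 250 250 249 246 202 105  50  39  39  39]
b1 top col270 [113 231 255 254 253 253 253 197  79  17  24  29  31  31] row231 [ 34  27  21  21  11  34 233 255 255 255 255 255 255 255 254 254 255 255
 255 183  71  32  36  36  36  37]
b2 top col240 [ 83  88 233 255 254 254 255 221  87  15  20  26  32  31] row253 [ 37  29  24  16  20   2  83 223 255 255 255 255 255 255 255 255 254 254
 254 255 241 155  54  24  31  35  32  36]
held [326.27 187.98 343.9  199.22]
```

```bash
python3 -m crank '[{"x":-0.002,"y":0.001,"z":0.015,"ax":0,"ay":0,"az":0,"claw":0.04},{"x":-0.002,"y":0.001,"z":0.03,"ax":0,"ay":0,"az":0,"claw":0.04},{"x":-0.002,"y":0.001,"z":0.04,"ax":0,"ay":0,"az":0,"claw":0.04},{"x":-0.002,"y":0.001,"z":0.045,"ax":0,"ay":0,"az":0,"claw":0.04},{"x":-0.002,"y":0.001,"z":0.05,"ax":0,"ay":0,"az":0,"claw":0.04}]'; python3 -m crank '[{"x":0,"y":0,"z":0.004,"ax":0,"ay":0,"az":0,"claw":0.04},{"x":0,"y":0,"z":0.007,"ax":0,"ay":0,"az":0,"claw":0.04}]';  python3 go.py c .001 .028 .032 1.5708
```

```text
time_s: 19.38
tool_pos: [0.4665, 0.0379, 0.0514]
tool_rot: [3.141, -0.0, 1.422]
wrist_force: [0.3, 0.5, -1.6]
width: 0.0517
finger_force: 24.4
time_s: 19.62
tool_pos: [0.4665, 0.0377, 0.0445]
tool_rot: [3.141, 0.0, 1.422]
wrist_force: [-0.2, -0.2, -1.1]
width: 0.0516
finger_force: 24.4
target [0.4653 0.038  0.032  1.4232]
now 19.625 [0.4665 0.0377 0.0445] [3.141 0.    1.422] w 0.0516 f 24.4 [-0.2 -0.2 -1.1] q [ 0.21  0.56 -0.47  2.1   0.45  0.58 -0.74]
shift [ 0.0002 -0.0012  0.0125] turn [ 0.     0.    -0.001]
```

```bash
python3 -m crank '[{"x":0,"y":-0.001,"z":0.004,"ax":0,"ay":0,"az":0,"claw":0.04},{"x":0,"y":-0.001,"z":0.008,"ax":0,"ay":0,"az":0,"claw":0.04}]';python3 -m crank '[{"x":0,"y":0,"z":0.003,"ax":0,"ay":0,"az":0,"claw":0.04},{"x":0,"y":0,"z":0.005,"ax":0,"ay":0,"az":0,"claw":0.04}]'; python3 -m crank '[{"x":0,"y":0,"z":0,"ax":0,"ay":0,"az":0,"claw":0.088},{"x":0,"y":0,"z":0,"ax":0,"ay":0,"az":0,"claw":0.088},{"x":0,"y":0,"z":0,"ax":0,"ay":0,"az":0,"claw":0.088},{"x":0,"y":0,"z":0,"ax":0,"ay":0,"az":0,"claw":0.088}]'
```

```text
time_s: 19.88
tool_pos: [0.4653, 0.0378, 0.0364]
tool_rot: [3.142, 0.0, 1.422]
wrist_force: [0.2, 0.2, -1.5]
width: 0.052
finger_force: 24.4
time_s: 20.12
tool_pos: [0.4654, 0.0379, 0.0315]
tool_rot: [-3.142, -0.0, 1.422]
wrist_force: [-1.9, 2.9, 11.4]
width: 0.0517
finger_force: 25.6
time_s: 20.62
tool_pos: [0.4654, 0.0378, 0.0317]
tool_rot: [3.141, 0.0, 1.422]
wrist_force: [1.1, -0.1, -0.1]
width: 0.0876
finger_force: 0.0
```

Bottle 1 is seated on the floor of bay 3. Now bottle 2.

```bash
python3 -m crank '[{"x":0,"y":0,"z":-0.03,"ax":0,"ay":0,"az":0,"claw":0.088},{"x":0,"y":0,"z":-0.08,"ax":0,"ay":0,"az":0,"claw":0.088},{"x":0,"y":0,"z":-0.135,"ax":0,"ay":0,"az":0,"claw":0.088},{"x":0.03,"y":0,"z":-0.14,"ax":0,"ay":0,"az":0,"claw":0.088},{"x":0.08,"y":0,"z":-0.14,"ax":0,"ay":0,"az":0,"claw":0.088}]';python3 -m crank '[{"x":0.05,"y":-0.01,"z":0,"ax":0,"ay":0,"az":0,"claw":0.088},{"x":0.1,"y":-0.03,"z":0,"ax":0,"ay":0,"az":0,"claw":0.088},{"x":0.15,"y":-0.05,"z":0,"ax":0,"ay":0,"az":0,"claw":0.088},{"x":0.2,"y":-0.07,"z":0,"ax":0,"ay":0,"az":0,"claw":0.088},{"x":0.25,"y":-0.08,"z":0,"ax":0,"ay":0,"az":0,"claw":0.088}]'; python3 go.py .429 .3918 .0216 1.423
```

```text
time_s: 21.25
tool_pos: [0.4783, 0.1159, 0.1727]
tool_rot: [3.139, 0.001, 1.417]
wrist_force: [0.7, 0.0, -0.3]
width: 0.088
finger_force: 0.0
time_s: 21.88
tool_pos: [0.4342, 0.3777, 0.1716]
tool_rot: [-3.142, 0.0, 1.423]
wrist_force: [0.9, 0.9, 0.3]
width: 0.0882
finger_force: 0.0
target [0.429  0.3918 0.0216 1.423 ]
now 21.875 [0.4342 0.3777 0.1716] [-3.142  0.     1.423] w 0.0882 f 0.0 [0.9 0.9 0.3] q [-0.32  0.54 -0.64  1.75  0.38  0.98 -1.26]
shift [ 0.0132 -0.0072  0.15  ] turn [-0.  0. -0.]
```

```bash
python3 -m crank '[{"x":0.013,"y":-0.007,"z":0,"ax":0,"ay":0,"az":0,"claw":0.088},{"x":0.013,"y":-0.007,"z":0.03,"ax":0,"ay":0,"az":0,"claw":0.088},{"x":0.013,"y":-0.007,"z":0.07,"ax":0,"ay":0,"az":0,"claw":0.088},{"x":0.013,"y":-0.007,"z":0.11,"ax":0,"ay":0,"az":0,"claw":0.088},{"x":0.013,"y":-0.007,"z":0.135,"ax":0,"ay":0,"az":0,"claw":0.088}]';python3 -m crank '[{"x":0,"y":0,"z":0.008,"ax":0,"ay":0,"az":0,"claw":0.088},{"x":0,"y":0,"z":0.015,"ax":0,"ay":0,"az":0,"claw":0.088},{"x":0,"y":0,"z":0.015,"ax":0,"ay":0,"az":0,"claw":0.088}]'; python3 -m crank '[{"x":0,"y":0,"z":0,"ax":0,"ay":0,"az":0,"claw":0.04},{"x":0,"y":0,"z":0,"ax":0,"ay":0,"az":0,"claw":0.04},{"x":0,"y":0,"z":0,"ax":0,"ay":0,"az":0,"claw":0.04},{"x":0,"y":0,"z":0,"ax":0,"ay":0,"az":0,"claw":0.04},{"x":0,"y":0,"z":0,"ax":0,"ay":0,"az":0,"claw":0.04}]' 25
```

```text
time_s: 22.5
tool_pos: [0.4299, 0.3876, 0.0345]
tool_rot: [-3.14, 0.003, 1.421]
wrist_force: [0.0, -0.4, 0.6]
width: 0.0885
finger_force: 0.0
time_s: 22.88
tool_pos: [0.4306, 0.3899, 0.022]
tool_rot: [3.141, -0.0, 1.422]
wrist_force: [-0.3, -0.6, -0.6]
width: 0.0881
finger_force: 0.0
time_s: 23.5
tool_pos: [0.4304, 0.39, 0.0216]
tool_rot: [3.141, -0.0, 1.422]
wrist_force: [0.5, -0.2, -0.3]
width: 0.0504
finger_force: 24.5
```

```bash
python3 -m crank '[{"x":0,"y":0,"z":-0.01,"ax":0,"ay":0,"az":0,"claw":0.04},{"x":0,"y":0,"z":-0.03,"ax":0,"ay":0,"az":0,"claw":0.04},{"x":0,"y":0,"z":-0.07,"ax":0,"ay":0,"az":0,"claw":0.04},{"x":0,"y":0,"z":-0.12,"ax":0,"ay":0,"az":0,"claw":0.04},{"x":0,"y":0,"z":-0.155,"ax":0,"ay":0,"az":0,"claw":0.04}]' 25;python3 -m crank '[{"x":-0.03,"y":0.01,"z":0,"ax":0,"ay":0,"az":0,"claw":0.04},{"x":-0.08,"y":0.03,"z":0,"ax":0,"ay":0,"az":0,"claw":0.04},{"x":-0.13,"y":0.05,"z":0,"ax":0,"ay":0,"az":0,"claw":0.04},{"x":-0.18,"y":0.07,"z":0,"ax":0,"ay":0,"az":0,"claw":0.04},{"x":-0.23,"y":0.085,"z":0,"ax":0,"ay":0,"az":0,"claw":0.04}]';python3 -m crank '[{"x":-0.05,"y":0,"z":0,"ax":0,"ay":0,"az":0,"claw":0.04},{"x":-0.1,"y":0,"z":0,"ax":0,"ay":0,"az":0,"claw":0.04},{"x":-0.15,"y":0,"z":0,"ax":0,"ay":0,"az":0,"claw":0.04},{"x":-0.2,"y":0,"z":0,"ax":0,"ay":0,"az":0,"claw":0.04},{"x":-0.235,"y":0,"z":0,"ax":0,"ay":0,"az":0,"claw":0.04}]'; python3 go.py c .001 -.109 .032 1.5708
```

```text
time_s: 24.12
tool_pos: [0.4305, 0.3907, 0.1803]
tool_rot: [3.14, -0.002, 1.422]
wrist_force: [0.1, 0.1, -1.8]
width: 0.0499
finger_force: 24.4
time_s: 24.75
tool_pos: [0.4807, 0.1482, 0.178]
tool_rot: [3.14, -0.0, 1.422]
wrist_force: [1.0, -1.3, -1.4]
width: 0.0503
finger_force: 24.4
time_s: 25.38
tool_pos: [0.4448, -0.0847, 0.1778]
tool_rot: [3.14, 0.001, 1.42]
wrist_force: [-0.1, 0.1, -2.4]
width: 0.0501
finger_force: 24.4
target [ 0.4452 -0.0975  0.032   1.4232]
now 25.375 [ 0.4448 -0.0847  0.1778] [3.14e+00 1.00e-03 1.42e+00] w 0.0501 f 24.4 [-0.1  0.1 -2.4] q [ 0.59  0.31 -0.59  2.05  0.23  0.85 -0.28]
shift [-0.0124  0.0021  0.1458] turn [ 0.001  0.001 -0.003]
```

```bash
python3 -m crank '[{"x":-0.01,"y":0.002,"z":0.03,"ax":0,"ay":0,"az":0,"claw":0.04},{"x":-0.01,"y":0.002,"z":0.06,"ax":0,"ay":0,"az":0,"claw":0.04},{"x":-0.01,"y":0.002,"z":0.08,"ax":0,"ay":0,"az":0,"claw":0.04},{"x":-0.01,"y":0.002,"z":0.08,"ax":0,"ay":0,"az":0,"claw":0.04}]'; python3 go.py c .001 -.109 .032 1.5708
```

```text
time_s: 25.88
tool_pos: [0.445, -0.0924, 0.0966]
tool_rot: [-3.14, -0.0, 1.422]
wrist_force: [-1.0, 0.1, -1.9]
width: 0.0501
finger_force: 24.4
target [ 0.4452 -0.0975  0.032   1.4232]
now 25.875 [ 0.445  -0.0924  0.0966] [-3.14  -0.     1.422] w 0.0501 f 24.4 [-1.   0.1 -1.9] q [ 0.54  0.45 -0.52  2.1   0.35  0.67 -0.37]
shift [-0.005   0.001   0.0646] turn [-0.002 -0.    -0.001]
```

```bash
python3 -m crank '[{"x":-0.005,"y":0.001,"z":0.015,"ax":0,"ay":0,"az":0,"claw":0.04},{"x":-0.005,"y":0.001,"z":0.03,"ax":0,"ay":0,"az":0,"claw":0.04},{"x":-0.005,"y":0.001,"z":0.042,"ax":0,"ay":0,"az":0,"claw":0.04},{"x":-0.005,"y":0.001,"z":0.047,"ax":0,"ay":0,"az":0,"claw":0.04},{"x":-0.005,"y":0.001,"z":0.052,"ax":0,"ay":0,"az":0,"claw":0.04}]';python3 go.py c .001 -.109 .032 1.5708; python3 -m crank '[{"x":0,"y":0,"z":0.004,"ax":0,"ay":0,"az":0,"claw":0.04},{"x":0,"y":0,"z":0.008,"ax":0,"ay":0,"az":0,"claw":0.04},{"x":0,"y":0,"z":0.011,"ax":0,"ay":0,"az":0,"claw":0.04},{"x":0,"y":0,"z":0.0125,"ax":0,"ay":0,"az":0,"claw":0.04}]'
```

```text
time_s: 26.5
tool_pos: [0.4464, -0.0967, 0.0446]
tool_rot: [3.141, -0.001, 1.422]
wrist_force: [-0.7, 8.7, 10.2]
width: 0.0502
finger_force: 25.5
target [ 0.4452 -0.0975  0.032   1.4232]
now 26.5 [ 0.4464 -0.0967  0.0446] [ 3.141e+00 -1.000e-03  1.422e+00] w 0.0502 f 25.5 [-0.7  8.7 10.2] q [ 0.49  0.55 -0.45  2.12  0.44  0.56 -0.43]
shift [-0.001  -0.0011  0.0126] turn [ 0.    -0.001 -0.001]
time_s: 27.0
tool_pos: [0.4461, -0.0977, 0.032]
tool_rot: [3.141, -0.0, 1.422]
wrist_force: [-0.1, 0.1, -0.6]
width: 0.0504
finger_force: 24.4
```

```bash
python3 -m crank '[{"x":0,"y":0,"z":0.001,"ax":0,"ay":0,"az":0,"claw":0.04},{"x":0,"y":0,"z":0.0015,"ax":0,"ay":0,"az":0,"claw":0.04}]'; python3 -m crank '[{"x":0,"y":0,"z":0.001,"ax":0,"ay":0,"az":0,"claw":0.04},{"x":0,"y":0,"z":0.002,"ax":0,"ay":0,"az":0,"claw":0.04}]'; python3 - <<'E'
from go import *
s=r.snapshot("side");t=r.snapshot("top")
A=cv2.resize(s[130:230,300:380],(400,500),interpolation=2);B=cv2.resize(t[160:260,310:390],(400,500),interpolation=2)
cv2.imwrite("pics/b3.png",np.hstack([A,B]))
E
```

```text
time_s: 27.25
tool_pos: [0.4462, -0.097, 0.0314]
tool_rot: [3.141, -0.0, 1.422]
wrist_force: [-3.6, 3.6, 17.6]
width: 0.0505
finger_force: 26.2
time_s: 27.5
tool_pos: [0.4463, -0.0968, 0.0309]
tool_rot: [3.141, 0.001, 1.423]
wrist_force: [-13.0, 5.5, 48.6]
width: 0.0504
finger_force: 28.8
```

Floor contact at the expected height. Back off, release, retreat to the lever side and look.

```bash
python3 -m crank '[{"x":0,"y":0,"z":-0.0025,"ax":0,"ay":0,"az":0,"claw":0.04},{"x":0,"y":0,"z":-0.003,"ax":0,"ay":0,"az":0,"claw":0.088},{"x":0,"y":0,"z":-0.003,"ax":0,"ay":0,"az":0,"claw":0.088},{"x":0,"y":0,"z":-0.003,"ax":0,"ay":0,"az":0,"claw":0.088},{"x":0,"y":0,"z":-0.003,"ax":0,"ay":0,"az":0,"claw":0.088}]'; python3 -m crank '[{"x":0,"y":0,"z":-0.04,"ax":0,"ay":0,"az":0,"claw":0.088},{"x":0,"y":0,"z":-0.09,"ax":0,"ay":0,"az":0,"claw":0.088},{"x":0,"y":0,"z":-0.145,"ax":0,"ay":0,"az":0,"claw":0.088},{"x":0.05,"y":0,"z":-0.15,"ax":0,"ay":0,"az":0,"claw":0.088},{"x":0.1,"y":0,"z":-0.15,"ax":0,"ay":0,"az":0,"claw":0.088}]';python3 -m crank '[{"x":0.05,"y":0,"z":0,"ax":0,"ay":0,"az":0,"claw":0.088},{"x":0.1,"y":0,"z":0,"ax":0,"ay":0,"az":0,"claw":0.05},{"x":0.15,"y":0,"z":0,"ax":0,"ay":0,"az":0,"claw":0.0},{"x":0.2,"y":0,"z":0,"ax":0,"ay":0,"az":0,"claw":0.0},{"x":0.24,"y":0,"z":0,"ax":0,"ay":0,"az":0,"claw":0.0}]'; python3 -m crank '[{"x":-0.03,"y":0,"z":0,"ax":0,"ay":0,"az":0,"claw":0.0},{"x":-0.06,"y":-0.05,"z":0,"ax":0,"ay":0,"az":0,"claw":0.0},{"x":-0.09,"y":-0.085,"z":0,"ax":0,"ay":0,"az":0,"claw":0.0},{"x":-0.09,"y":-0.085,"z":0,"ax":0,"ay":0,"az":0,"claw":0.0},{"x":-0.09,"y":-0.085,"z":0,"ax":0,"ay":0,"az":0,"claw":0.0}]'; python3 go.py c -.110 .122 .12 1.5708;python3 - <<'E'
from go import *
s=r.snapshot("side");t=r.snapshot("top");cv2.imwrite("pics/ds.png",s);cv2.imwrite("pics/dt.png",t)
A=cv2.resize(s[130:250,290:390],(400,480),interpolation=2);B=cv2.resize(t[160:280,290:390],(400,480),interpolation=2)
cv2.imwrite("pics/b4.png",np.hstack([A,B]))
E
```

```text
time_s: 28.22
tool_pos: [0.4459, -0.0978, 0.0314]
tool_rot: [-3.141, 0.0, 1.422]
wrist_force: [0.7, -0.6, -0.0]
width: 0.0872
finger_force: 0.0
time_s: 28.85
tool_pos: [0.4617, 0.0014, 0.1827]
tool_rot: [3.139, 0.0, 1.419]
wrist_force: [1.1, 0.9, 0.2]
width: 0.088
finger_force: 0.0
time_s: 29.48
tool_pos: [0.4963, 0.2406, 0.1814]
tool_rot: [-3.141, -0.0, 1.423]
wrist_force: [0.2, -0.1, 0.1]
width: 0.0498
finger_force: 0.0
time_s: 30.1
tool_pos: [0.4, 0.1624, 0.182]
tool_rot: [3.14, -0.001, 1.421]
wrist_force: [-0.2, -0.1, 0.8]
width: 0.0011
finger_force: 0.0
target [0.3693 0.1474 0.12   1.4232]
now 30.1 [0.4    0.1624 0.182 ] [ 3.140e+00 -1.000e-03  1.421e+00] w 0.0011 f 0.0 [-0.2 -0.1  0.8] q [ 0.14  0.29 -0.73  2.09  0.25  0.85 -0.88]
shift [-0.0195 -0.0281  0.0619] turn [ 0.001 -0.001 -0.002]
```

View pics/b4.png

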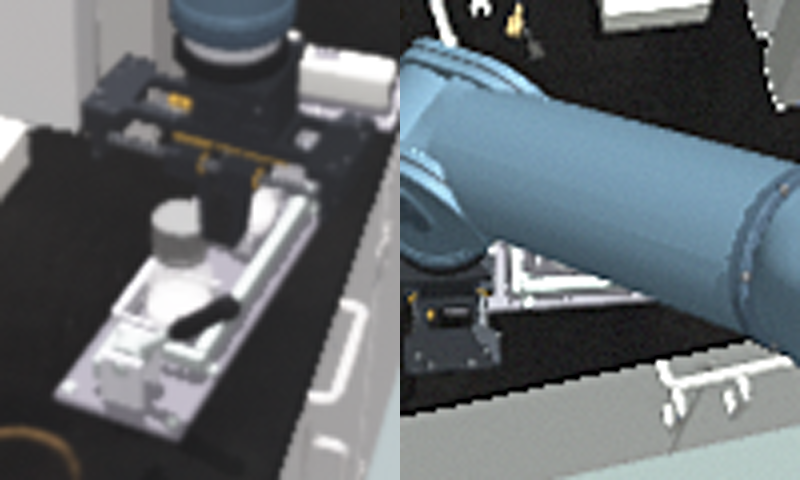

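Both bottles stand in bays 3 and 1 and the lever is open (handle at crop (205,315)). Now straddle the lever again and push it closed with the near finger.

```bash
python3 -m crank '[{"x":-0.019,"y":0.027,"z":0,"ax":0,"ay":0,"az":0,"claw":0.088},{"x":-0.019,"y":0.027,"z":0,"ax":0,"ay":0,"az":0,"claw":0.088},{"x":-0.019,"y":0.027,"z":0,"ax":0,"ay":0,"az":0,"claw":0.088},{"x":-0.019,"y":0.027,"z":0,"ax":0,"ay":0,"az":0,"claw":0.088},{"x":-0.019,"y":0.027,"z":0,"ax":0,"ay":0,"az":0,"claw":0.088}]'; python3 go.py c -.055 .122 .088 1.5708
```

```text
time_s: 30.82
tool_pos: [0.4226, 0.1398, 0.1816]
tool_rot: [-3.142, -0.0, 1.423]
wrist_force: [-0.2, -0.6, -0.3]
width: 0.0483
finger_force: 0.0
target [0.4237 0.1393 0.088  1.4232]
now 30.825 [0.4226 0.1398 0.1816] [-3.142 -0.     1.423] w 0.0483 f 0.0 [-0.2 -0.6 -0.3] q [ 0.19  0.31 -0.71  2.06  0.26  0.86 -0.82]
shift [-0.0004  0.0012  0.0936] turn [-0. -0. -0.]
```

```bash
python3 -m crank '[{"x":0,"y":0,"z":0.03,"ax":0,"ay":0,"az":0,"claw":0.088},{"x":0,"y":0,"z":0.05,"ax":0,"ay":0,"az":0,"claw":0.088},{"x":0,"y":0,"z":0.07,"ax":0,"ay":0,"az":0,"claw":0.088},{"x":0,"y":0,"z":0.085,"ax":0,"ay":0,"az":0,"claw":0.088},{"x":0,"y":0,"z":0.092,"ax":0,"ay":0,"az":0,"claw":0.088}]'; python3 go.py c -.055 .122 .088 1.5708;
```

```text
time_s: 31.45
tool_pos: [0.4226, 0.1394, 0.089]
tool_rot: [-3.141, 0.0, 1.422]
wrist_force: [1.6, -1.0, 0.0]
width: 0.0884
finger_force: 0.0
target [0.4237 0.1393 0.088  1.4232]
now 31.45 [0.4226 0.1394 0.089 ] [-3.141  0.     1.422] w 0.0884 f 0.0 [ 1.6 -1.   0. ] q [ 0.09  0.47 -0.61  2.13  0.43  0.67 -0.97]
shift [0.     0.0011 0.001 ] turn [-0.001  0.    -0.001]
```

```bash
python3 -m crank '[{"x":0,"y":0.01,"z":0,"ax":0,"ay":0,"az":0,"claw":0.088},{"x":0,"y":0.02,"z":-0.003,"ax":0,"ay":0,"az":0,"claw":0.088},{"x":0,"y":0.03,"z":-0.006,"ax":0,"ay":0,"az":0,"claw":0.088},{"x":0,"y":0.04,"z":-0.012,"ax":0,"ay":0,"az":0,"claw":0.088}]';  python3 -m crank '[{"x":0,"y":0.01,"z":-0.006,"ax":0,"ay":0,"az":0,"claw":0.088},{"x":0,"y":0.02,"z":-0.012,"ax":0,"ay":0,"az":0,"claw":0.088},{"x":0,"y":0.03,"z":-0.016,"ax":0,"ay":0,"az":0,"claw":0.088}]';python3 go.py
```

```text
time_s: 31.95
tool_pos: [0.4501, 0.135, 0.1005]
tool_rot: [-3.12, 0.007, 1.426]
wrist_force: [-28.7, 3.9, 20.2]
width: 0.0881
finger_force: 14.2
time_s: 32.33
tool_pos: [0.4909, 0.1292, 0.1183]
tool_rot: [-3.139, 0.001, 1.422]
wrist_force: [-6.0, 1.0, 2.1]
width: 0.0882
finger_force: 2.6
now 32.325 [0.4909 0.1292 0.1183] [-3.139e+00  1.000e-03  1.422e+00] w 0.0882 f 2.6 [-6.   1.   2.1] q [ 0.14  0.51 -0.62  1.96  0.4   0.8  -0.85]
shift [-0.2002 -0.4661  0.1198] turn [-0.002  0.003  1.422]
```

```bash
python3 -m crank '[{"x":0,"y":0.012,"z":-0.002,"ax":0,"ay":0,"az":0,"claw":0.088},{"x":0,"y":0.024,"z":-0.002,"ax":0,"ay":0,"az":0,"claw":0.088},{"x":0,"y":0.036,"z":-0.002,"ax":0,"ay":0,"az":0,"claw":0.088},{"x":0,"y":0.046,"z":-0.002,"ax":0,"ay":0,"az":0,"claw":0.088},{"x":0,"y":0.05,"z":-0.002,"ax":0,"ay":0,"az":0,"claw":0.088}]'; python3 -m crank '[{"x":0,"y":0,"z":-0.04,"ax":0,"ay":0,"az":0,"claw":0.088},{"x":0,"y":0,"z":-0.085,"ax":0,"ay":0,"az":0,"claw":0.088},{"x":0,"y":-0.03,"z":-0.09,"ax":0,"ay":0,"az":0.15,"claw":0.088},{"x":0,"y":-0.06,"z":-0.09,"ax":0,"ay":0,"az":0.3,"claw":0.088},{"x":0,"y":-0.09,"z":-0.09,"ax":0,"ay":0,"az":0.45,"claw":0.088}]'; python3 lev.py;  python3 go.py .427 -.1 .2 0
```

```text
time_s: 32.95
tool_pos: [0.5425, 0.1212, 0.1195]
tool_rot: [3.141, -0.0, 1.421]
wrist_force: [0.2, 0.0, 0.4]
width: 0.0879
finger_force: 0.0
time_s: 33.58
tool_pos: [0.4516, 0.135, 0.2097]
tool_rot: [3.141, -0.0, 0.967]
wrist_force: [0.1, -0.4, -0.2]
width: 0.088
finger_force: 0.0
0.0 [232, 231, 213] [35, 39, 64]
0.2 [228, 220, 148] [25, 30, 52]
0.4 [248, 187, 158] [25, 35, 30]
0.6 [251, 219, 244] [56, 25, 35]
0.8 [249, 246, 148] [104, 56, 25]
1.0 [249, 225, 204] [107, 107, 107]
1.2 [251, 209, 244] [95, 95, 63]
1.4 [247, 197, 229] [63, 51, 62]
1.6 [210, 197, 191] [62, 54, 46]
target [ 0.427 -0.1    0.2    0.   ]
now 33.675 [0.4499 0.1353 0.2096] [-3.141e+00  2.000e-03  9.720e-01] w 0.0881 f 0.0 [-0.2  0.2 -0.4] q [ 0.14  0.29 -0.61  1.97  0.21  0.94 -1.18]
shift [-0.2072  0.1137  0.01  ] turn [0.001 0.002 0.972]
```

Lever closed: the side signature matches the earlier closed state. Move towards the scanner and check whether it has shifted.

```bash
python3 -m crank '[{"x":-0.04,"y":0.03,"z":0,"ax":0,"ay":0,"az":0.18,"claw":0.07},{"x":-0.08,"y":0.06,"z":0,"ax":0,"ay":0,"az":0.36,"claw":0.07},{"x":-0.12,"y":0.09,"z":0,"ax":0,"ay":0,"az":0.54,"claw":0.07},{"x":-0.16,"y":0.1,"z":0,"ax":0,"ay":0,"az":0.72,"claw":0.07},{"x":-0.2,"y":0.11,"z":0,"ax":0,"ay":0,"az":0.9,"claw":0.07}]'; python3 -m crank '[{"x":0,"y":0,"z":0,"ax":0,"ay":0,"az":0.07,"claw":0.07},{"x":0,"y":0,"z":0,"ax":0,"ay":0,"az":0.07,"claw":0.07}]';  python3 go.py .43 -.327 .2 0; python3 - <<'E'
from go import *
s=r.snapshot("side");t=r.snapshot("top");cv2.imwrite("pics/es.png",s);cv2.imwrite("pics/et.png",t)
for n,im in(("side",s),("top",t)):
    o=cv2.imread(f"pics/{n}0.png");c=proj(n,[.427,-.327,.02])[0].astype(int);sl=(slice(c[1]-22,c[1]+22),slice(c[0]-28,c[0]+28))
    d=cv2.absdiff(im,o).max(2)[sl];print(n,(d>40).sum(),d.size)
E
```

```text
time_s: 34.3
tool_pos: [0.4309, -0.0942, 0.2097]
tool_rot: [3.141, -0.0, 0.068]
wrist_force: [0.4, 0.3, -0.9]
width: 0.0701
finger_force: 0.0
time_s: 34.55
tool_pos: [0.4312, -0.0929, 0.2097]
tool_rot: [3.141, -0.0, 0.003]
wrist_force: [-1.1, -0.0, -0.8]
width: 0.0703
finger_force: 0.0
target [ 0.43  -0.327  0.2    0.   ]
now 34.55 [ 0.4312 -0.0929  0.2097] [ 3.141e+00 -0.000e+00  3.000e-03] w 0.0703 f 0.0 [-1.1 -0.  -0.8] q [ 0.41  0.2  -0.34  2.05  0.09  0.9  -1.54]
shift [-0.002   0.2341  0.0097] turn [ 0.    -0.     0.003]
side 151 2464
top 1914 2464
```

```bash
python3 - <<'E'
import cv2,numpy as np
for a in ("es","ls","cs","ds"):
    s=cv2.imread(f"pics/{a}.png");o=cv2.imread("pics/side0.png")
    T=o[134:160,350:394];R=s[124:170,335:410]
    m=cv2.matchTemplate(R,T,cv2.TM_CCOEFF_NORMED);_,v,_,l=cv2.minMaxLoc(m);print(a,v,l,"(exp 15,10)")
s=cv2.imread("pics/es.png");d=cv2.absdiff(s,o).max(2)>40;y,x=np.nonzero(d[125:175,335:415]);print(x.min()+335,x.max()+335,y.min()+125,y.max()+125)
np.set_printoptions(linewidth=250);print(d[130:166:2,340:410:2].astype(int))
E
```

```text
es 0.9920029044151306 (15, 10) (exp 15,10)
ls 0.8691052794456482 (15, 10) (exp 15,10)
cs 0.8884130120277405 (15, 10) (exp 15,10)
ds 0.5940976738929749 (16, 10) (exp 15,10)
341 357 125 174
[[0 0 0 0 0 0 0 0 0 0 0 0 0 0 0 0 0 0 0 0 0 0 0 0 0 0 0 0 0 0 0 0 0 0 0]
 [0 0 0 0 0 0 0 0 0 0 0 0 0 0 0 0 0 0 0 0 0 0 0 0 0 0 0 0 0 0 0 0 0 0 0]
 [0 0 0 0 0 0 0 0 0 0 0 0 0 0 0 0 0 0 0 0 0 0 0 0 0 0 0 0 0 0 0 0 0 0 0]
 [0 0 0 0 0 0 0 0 0 0 0 0 0 0 0 0 0 0 0 0 0 0 0 0 0 0 0 0 0 0 0 0 0 0 0]
 [0 0 0 0 0 0 0 0 1 0 0 0 0 0 0 0 0 0 0 0 0 0 0 0 0 0 0 0 0 0 0 0 0 0 0]
 [0 0 0 0 0 0 0 0 0 0 0 0 0 0 0 0 0 0 0 0 0 0 0 0 0 0 0 0 0 0 0 0 0 0 0]
 [0 0 0 0 0 0 0 0 0 0 0 0 0 0 0 0 0 0 0 0 0 0 0 0 0 0 0 0 0 0 0 0 0 0 0]
 [0 0 0 0 0 0 0 0 0 0 0 0 0 0 0 0 0 0 0 0 0 0 0 0 0 0 0 0 0 0 0 0 0 0 0]
 [0 0 0 0 0 0 0 0 0 0 0 0 0 0 0 0 0 0 0 0 0 0 0 0 0 0 0 0 0 0 0 0 0 0 0]
 [0 0 0 0 0 0 0 0 0 0 0 0 0 0 0 0 0 0 0 0 0 0 0 0 0 0 0 0 0 0 0 0 0 0 0]
 [0 0 0 0 0 0 0 0 0 0 0 0 0 0 0 0 0 0 0 0 0 0 0 0 0 0 0 0 0 0 0 0 0 0 0]
 [0 0 0 0 0 0 0 0 0 0 0 0 0 0 0 0 0 0 0 0 0 0 0 0 0 0 0 0 0 0 0 0 0 0 0]
 [0 0 0 0 0 0 0 0 0 0 0 0 0 0 0 0 0 0 0 0 0 0 0 0 0 0 0 0 0 0 0 0 0 0 0]
 [0 0 0 0 0 0 0 0 0 0 0 0 0 0 0 0 0 0 0 0 0 0 0 0 0 0 0 0 0 0 0 0 0 0 0]
 [0 0 0 1 1 1 1 0 0 0 0 0 0 0 0 0 0 0 0 0 0 0 0 0 0 0 0 0 0 0 0 0 0 0 0]
 [0 0 1 1 1 1 1 0 0 0 0 0 0 0 0 0 0 0 0 0 0 0 0 0 0 0 0 0 0 0 0 0 0 0 0]
 [0 0 0 1 1 1 1 0 1 0 0 0 0 0 0 0 0 0 0 0 0 0 0 0 0 0 0 0 0 0 0 0 0 0 0]
 [0 0 0 1 0 0 0 1 1 0 0 0 0 0 0 0 0 0 0 0 0 0 0 0 0 0 0 0 0 0 0 0 0 0 0]]
```

Scanner has not moved (template match exact, 0.99). Descend on its handle.

```bash
python3 -m crank '[{"x":0,"y":0.05,"z":0,"ax":0,"ay":0,"az":0,"claw":0.07},{"x":-0.001,"y":0.11,"z":0,"ax":0,"ay":0,"az":0,"claw":0.07},{"x":-0.002,"y":0.16,"z":0,"ax":0,"ay":0,"az":0,"claw":0.07},{"x":-0.003,"y":0.21,"z":0,"ax":0,"ay":0,"az":0,"claw":0.07},{"x":-0.004,"y":0.234,"z":0,"ax":0,"ay":0,"az":0,"claw":0.07}]'; python3 -m crank '[{"x":0,"y":0,"z":0.02,"ax":0,"ay":0,"az":0,"claw":0.07},{"x":0,"y":0,"z":0.07,"ax":0,"ay":0,"az":0,"claw":0.07},{"x":0,"y":0,"z":0.12,"ax":0,"ay":0,"az":0,"claw":0.07},{"x":0,"y":0,"z":0.16,"ax":0,"ay":0,"az":0,"claw":0.07},{"x":0,"y":0,"z":0.175,"ax":0,"ay":0,"az":0,"claw":0.07}]'; python3 go.py .427 -.3266 .005 0
```

```text
time_s: 35.28
tool_pos: [0.427, -0.3291, 0.2094]
tool_rot: [3.141, 0.0, 0.002]
wrist_force: [0.7, 1.0, -0.3]
width: 0.0702
finger_force: 0.0
time_s: 35.9
tool_pos: [0.4264, -0.325, 0.0324]
tool_rot: [-3.139, 0.003, 0.004]
wrist_force: [-0.7, 0.3, 0.3]
width: 0.0701
finger_force: 0.0
target [ 0.427  -0.3266  0.005   0.    ]
now 35.9 [ 0.4264 -0.325   0.0324] [-3.139e+00  3.000e-03  4.000e-03] w 0.0701 f 0.0 [-0.7  0.3  0.3] q [ 0.68  0.62 -0.15  1.94  0.15  0.59 -1.13]
shift [0.0007 0.0017 0.0274] turn [-0.002  0.003  0.004]
```

```bash
python3 -m crank '[{"x":0,"y":0,"z":0.01,"ax":0,"ay":0,"az":0,"claw":0.07},{"x":0,"y":0,"z":0.02,"ax":0,"ay":0,"az":0,"claw":0.07},{"x":0,"y":0,"z":0.026,"ax":0,"ay":0,"az":0,"claw":0.07},{"x":0,"y":0,"z":0.026,"ax":0,"ay":0,"az":0,"claw":0.07}]'; python3 -m crank '[{"x":0,"y":0,"z":0.002,"ax":0,"ay":0,"az":0,"claw":0.07},{"x":0,"y":0,"z":0.004,"ax":0,"ay":0,"az":0,"claw":0.07}]'; python3 go.py .427 -.3266 .005 0
```

```text
time_s: 36.4
tool_pos: [0.4272, -0.3265, 0.0087]
tool_rot: [3.141, -0.0, 0.002]
wrist_force: [0.6, 0.2, -0.2]
width: 0.07
finger_force: 0.0
time_s: 36.65
tool_pos: [0.4274, -0.3266, 0.0049]
tool_rot: [3.141, -0.001, 0.002]
wrist_force: [0.2, 1.3, 0.7]
width: 0.0696
finger_force: 0.0
target [ 0.427  -0.3266  0.005   0.    ]
now 36.65 [ 0.4274 -0.3266  0.0049] [ 3.141e+00 -1.000e-03  2.000e-03] w 0.0696 f 0.0 [0.2 1.3 0.7] q [ 0.67  0.67 -0.14  1.94  0.17  0.54 -1.15]
shift [-0.0004  0.     -0.0001] turn [ 0.    -0.001  0.002]
```

```bash
python3 -m crank '[{"x":0,"y":0,"z":0.002,"ax":0,"ay":0,"az":0,"claw":0.07},{"x":0,"y":0,"z":0.004,"ax":0,"ay":0,"az":0,"claw":0.07}]'; python3 -m crank '[{"x":0,"y":0,"z":0.0,"ax":0,"ay":0,"az":0,"claw":0.02},{"x":0,"y":0,"z":0,"ax":0,"ay":0,"az":0,"claw":0.02},{"x":0,"y":0,"z":0,"ax":0,"ay":0,"az":0,"claw":0.02},{"x":0,"y":0,"z":0,"ax":0,"ay":0,"az":0,"claw":0.02},{"x":0,"y":0,"z":0,"ax":0,"ay":0,"az":0,"claw":0.02}]' 45;python3 go.py .427 -.3266 .005 0
```

```text
time_s: 36.9
tool_pos: [0.4271, -0.3264, 0.0005]
tool_rot: [3.142, 0.0, 0.002]
wrist_force: [0.3, -0.2, -0.3]
width: 0.07
finger_force: 0.0
time_s: 37.52
tool_pos: [0.4271, -0.3262, 0.0007]
tool_rot: [-3.141, 0.0, 0.002]
wrist_force: [0.1, 1.6, 1.9]
width: 0.0338
finger_force: 44.9
target [ 0.427  -0.3266  0.005   0.    ]
now 37.525 [ 0.4271 -0.3262  0.0007] [-3.141e+00  0.000e+00  2.000e-03] w 0.0338 f 44.9 [0.1 1.6 1.9] q [ 0.67  0.68 -0.13  1.94  0.17  0.53 -1.15]
shift [-0.0001  0.0004 -0.0043] turn [-0.     0.     0.002]
```

Handle gripped (33.8 mm at 45 N). Lift, turn and aim.

```bash
python3 -m crank '[{"x":-0.003,"y":0,"z":-0.01,"ax":0,"ay":0,"az":0,"claw":0.02},{"x":-0.005,"y":0,"z":-0.03,"ax":0,"ay":0,"az":0,"claw":0.02},{"x":-0.01,"y":0,"z":-0.05,"ax":0,"ay":0,"az":0,"claw":0.02},{"x":-0.01,"y":0,"z":-0.06,"ax":0,"ay":0,"az":0,"claw":0.02},{"x":-0.01,"y":0,"z":-0.06,"ax":0,"ay":0,"az":0,"claw":0.02}]'; python3 -m crank '[{"x":0,"y":0,"z":0,"ax":0,"ay":0,"az":-0.14,"claw":0.02},{"x":0,"y":0,"z":0,"ax":0,"ay":0,"az":-0.28,"claw":0.02},{"x":0,"y":0,"z":0,"ax":0,"ay":0,"az":-0.42,"claw":0.02},{"x":0,"y":0,"z":0,"ax":0,"ay":0,"az":-0.56,"claw":0.02},{"x":0,"y":0,"z":0,"ax":0,"ay":0,"az":-0.7,"claw":0.02}]';python3 -m crank '[{"x":0,"y":0,"z":0,"ax":0,"ay":0,"az":-0.14,"claw":0.02},{"x":0,"y":0,"z":0,"ax":0,"ay":0,"az":-0.28,"claw":0.02},{"x":0,"y":0,"z":0,"ax":0,"ay":0,"az":-0.42,"claw":0.02},{"x":0,"y":0,"z":0,"ax":0,"ay":0,"az":-0.56,"claw":0.02},{"x":0,"y":0,"z":0,"ax":0,"ay":0,"az":-0.7,"claw":0.02}]'; python3 go.py c 0 -.327 .029 1.5708
```

```text
time_s: 38.15
tool_pos: [0.4176, -0.3268, 0.0613]
tool_rot: [3.141, -0.001, 0.002]
wrist_force: [0.1, 0.5, -1.5]
width: 0.0333
finger_force: 44.9
time_s: 38.78
tool_pos: [0.4168, -0.326, 0.0598]
tool_rot: [-3.14, 0.0, 0.707]
wrist_force: [1.1, -0.2, -0.5]
width: 0.0335
finger_force: 44.9
time_s: 39.4
tool_pos: [0.4168, -0.326, 0.0598]
tool_rot: [-3.141, -0.001, 1.407]
wrist_force: [0.5, 0.8, -0.3]
width: 0.0335
finger_force: 44.9
target [ 0.4121 -0.3129  0.029   1.4232]
now 39.4 [ 0.4168 -0.326   0.0598] [-3.141e+00 -1.000e-03  1.407e+00] w 0.0335 f 44.9 [ 0.5  0.8 -0.3] q [ 0.97  0.62 -0.51  1.94  0.45  0.7   0.02]
shift [ 0.0121 -0.0067  0.0308] turn [-0.001 -0.001 -0.017]
```

```bash
python3 -m crank '[{"x":0.003,"y":-0.002,"z":0.01,"ax":0,"ay":0,"az":-0.005,"claw":0.02},{"x":0.006,"y":-0.004,"z":0.018,"ax":0,"ay":0,"az":-0.01,"claw":0.02},{"x":0.009,"y":-0.006,"z":0.025,"ax":0,"ay":0,"az":-0.016,"claw":0.02},{"x":0.012,"y":-0.0065,"z":0.031,"ax":0,"ay":0,"az":-0.016,"claw":0.02},{"x":0.012,"y":-0.0065,"z":0.031,"ax":0,"ay":0,"az":-0.016,"claw":0.02}]'; python3 go.py c 0 -.327 .029 1.5708; python3 - <<'E'
from go import *
s=r.snapshot("side");t=r.snapshot("top")
for n,im in(("side",s),("top",t)):
    for P in W(CAR,[(0,-181,55),(0,-261,55)]): cv2.circle(im,tuple((proj(n,P)[0]*8).astype(int)),6,(0,0,255),-1,0,3)
A=cv2.resize(s[100:200,320:400],(400,500),interpolation=2);B=cv2.resize(t[160:260,370:450],(400,500),interpolation=2)
cv2.imwrite("pics/sc.png",np.hstack([A,B]))
E
```

```text
time_s: 40.02
tool_pos: [0.4126, -0.3129, 0.0291]
tool_rot: [-3.141, -0.0, 1.418]
wrist_force: [-0.3, -0.1, -1.3]
width: 0.0339
finger_force: 44.9
target [ 0.4121 -0.3129  0.029   1.4232]
now 40.025 [ 0.4126 -0.3129  0.0291] [-3.141 -0.     1.418] w 0.0339 f 44.9 [-0.3 -0.1 -1.3] q [ 0.94  0.66 -0.48  1.97  0.5   0.63 -0.02]
shift [-0.0001 -0.0004  0.0001] turn [-0.001 -0.    -0.005]
```

View pics/sc.png

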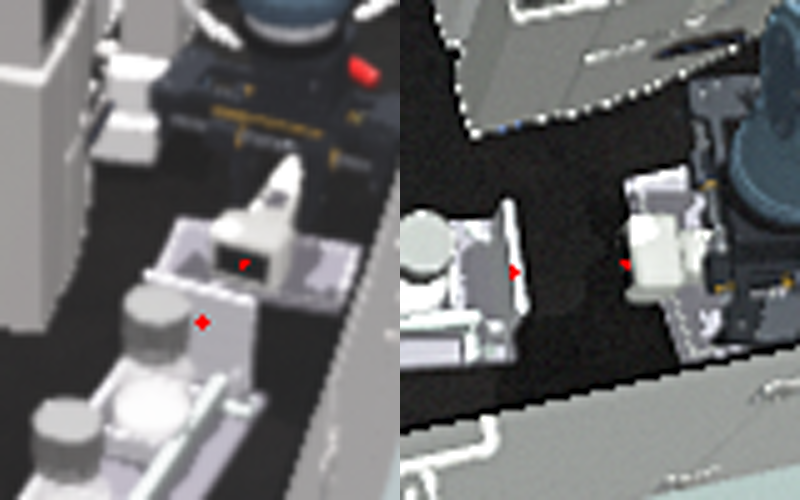

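The scanner's window sits on the predicted window point (side crop (243,263), top crop (627,265)) and is square to the end plate. The bottles are upright. Hold, then return.

```bash
for i in 1 2 3 4; do python3 -m crank '[{"x":0,"y":0,"z":0,"ax":0,"ay":0,"az":0,"claw":0.02},{"x":0,"y":0,"z":0,"ax":0,"ay":0,"az":0,"claw":0.02},{"x":0,"y":0,"z":0,"ax":0,"ay":0,"az":0,"claw":0.02},{"x":0,"y":0,"z":0,"ax":0,"ay":0,"az":0,"claw":0.02},{"x":0,"y":0,"z":0,"ax":0,"ay":0,"az":0,"claw":0.02}]' >/dev/null; done; python3 -m crank '[{"x":-0.005,"y":0.002,"z":-0.01,"ax":0,"ay":0,"az":0,"claw":0.02},{"x":-0.01,"y":0.005,"z":-0.02,"ax":0,"ay":0,"az":0,"claw":0.02},{"x":-0.012,"y":0.0065,"z":-0.031,"ax":0,"ay":0,"az":0.0,"claw":0.02},{"x":-0.012,"y":0.0065,"z":-0.031,"ax":0,"ay":0,"az":0.14,"claw":0.02},{"x":-0.012,"y":0.0065,"z":-0.031,"ax":0,"ay":0,"az":0.28,"claw":0.02}]'; python3 -m crank '[{"x":0,"y":0,"z":0,"ax":0,"ay":0,"az":0.14,"claw":0.02},{"x":0,"y":0,"z":0,"ax":0,"ay":0,"az":0.28,"claw":0.02},{"x":0,"y":0,"z":0,"ax":0,"ay":0,"az":0.42,"claw":0.02},{"x":0,"y":0,"z":0,"ax":0,"ay":0,"az":0.56,"claw":0.02},{"x":0,"y":0,"z":0,"ax":0,"ay":0,"az":0.7,"claw":0.02}]'; python3 -m crank '[{"x":0,"y":0,"z":0,"ax":0,"ay":0,"az":0.14,"claw":0.02},{"x":0,"y":0,"z":0,"ax":0,"ay":0,"az":0.28,"claw":0.02},{"x":0,"y":0,"z":0,"ax":0,"ay":0,"az":0.42,"claw":0.02},{"x":0,"y":0,"z":0,"ax":0,"ay":0,"az":0.43,"claw":0.02}]'; python3 go.py .4271 -.3262 .0015 0.002
```

```text
time_s: 43.25
tool_pos: [0.4176, -0.3267, 0.0615]
tool_rot: [3.141, -0.0, 1.133]
wrist_force: [-0.5, -0.1, -1.7]
width: 0.0332
finger_force: 44.9
time_s: 43.88
tool_pos: [0.4177, -0.3264, 0.0613]
tool_rot: [3.141, -0.001, 0.433]
wrist_force: [-0.3, -0.1, -1.2]
width: 0.0336
finger_force: 44.9
time_s: 44.38
tool_pos: [0.4178, -0.3263, 0.0612]
tool_rot: [3.141, -0.001, 0.009]
wrist_force: [0.5, 0.0, -1.2]
width: 0.0335
finger_force: 44.9
target [ 0.4271 -0.3262  0.0015  0.002 ]
now 44.375 [ 0.4178 -0.3263  0.0612] [ 3.141e+00 -1.000e-03  9.000e-03] w 0.0335 f 44.9 [ 0.5  0.  -1.2] q [ 0.71  0.56 -0.16  1.95  0.15  0.64 -1.11]
shift [ 0.0093 -0.0001  0.0597] turn [ 0.    -0.001  0.007]
```

```bash
python3 -m crank '[{"x":0.009,"y":0,"z":0.015,"ax":0,"ay":0,"az":0,"claw":0.02},{"x":0.009,"y":0,"z":0.03,"ax":0,"ay":0,"az":0,"claw":0.02},{"x":0.009,"y":0,"z":0.045,"ax":0,"ay":0,"az":0,"claw":0.02},{"x":0.009,"y":0,"z":0.055,"ax":0,"ay":0,"az":0,"claw":0.02},{"x":0.009,"y":0,"z":0.0585,"ax":0,"ay":0,"az":0,"claw":0.02}]'; python3 -m crank '[{"x":0,"y":0,"z":0.001,"ax":0,"ay":0,"az":0,"claw":0.02},{"x":0,"y":0,"z":0.0015,"ax":0,"ay":0,"az":0,"claw":0.02},{"x":0,"y":0,"z":0.0015,"ax":0,"ay":0,"az":0,"claw":0.02}]'; python3 go.py .4271 -.3262 .0007 0.002
```

```text
time_s: 45.0
tool_pos: [0.4257, -0.326, 0.0011]
tool_rot: [-3.141, 0.001, 0.008]
wrist_force: [0.3, -0.1, -1.0]
width: 0.034
finger_force: 44.9
time_s: 45.38
tool_pos: [0.4266, -0.3265, 0.001]
tool_rot: [3.141, -0.001, 0.008]
wrist_force: [0.2, -0.3, -1.0]
width: 0.0338
finger_force: 44.9
target [ 0.4271 -0.3262  0.0007  0.002 ]
now 45.375 [ 0.4266 -0.3265  0.001 ] [ 3.141e+00 -1.000e-03  8.000e-03] w 0.0338 f 44.9 [ 0.2 -0.3 -1. ] q [ 0.68  0.68 -0.14  1.94  0.17  0.53 -1.15]
shift [ 0.0005 -0.0003  0.0003] turn [ 0.    -0.001  0.006]
```

```bash
python3 -m crank '[{"x":0,"y":0,"z":0.001,"ax":0,"ay":0,"az":0,"claw":0.02},{"x":0,"y":0,"z":0.001,"ax":0,"ay":0,"az":0,"claw":0.02}]'; python3 -m crank '[{"x":0,"y":0,"z":0,"ax":0,"ay":0,"az":0,"claw":0.07},{"x":0,"y":0,"z":0,"ax":0,"ay":0,"az":0,"claw":0.07},{"x":0,"y":0,"z":0,"ax":0,"ay":0,"az":0,"claw":0.07},{"x":0,"y":0,"z":0,"ax":0,"ay":0,"az":0,"claw":0.07}]';  python3 -m crank '[{"x":0,"y":0,"z":-0.01,"ax":0,"ay":0,"az":0,"claw":0.07},{"x":0,"y":0,"z":-0.04,"ax":0,"ay":0,"az":0,"claw":0.07},{"x":0,"y":0,"z":-0.09,"ax":0,"ay":0,"az":0,"claw":0.07},{"x":0,"y":0,"z":-0.15,"ax":0,"ay":0,"az":0,"claw":0.07},{"x":0,"y":0,"z":-0.2,"ax":0,"ay":0,"az":0,"claw":0.07}]'; python3 -m crank '[{"x":-0.01,"y":-0.06,"z":0,"ax":0,"ay":0,"az":0,"claw":0.07},{"x":-0.02,"y":-0.11,"z":0,"ax":0,"ay":0,"az":0,"claw":0.07},{"x":-0.02,"y":-0.17,"z":0,"ax":0,"ay":0,"az":0,"claw":0.07},{"x":-0.02,"y":-0.23,"z":0,"ax":0,"ay":0,"az":0,"claw":0.07},{"x":-0.02,"y":-0.235,"z":0,"ax":0,"ay":0,"az":0,"claw":0.07}]'; cat > chk.py <<'E'
from h import *
s=r.snapshot("side");o=cv2.imread("pics/side0.png");b=cv2.imread("pics/sc.png")
up=lambda a:cv2.resize(a,None,fx=4,fy=4,interpolation=2)
m=cv2.matchTemplate(up(s[124:170,335:410]),up(o[134:160,350:394]),cv2.TM_CCOEFF_NORMED);print("scanner",cv2.minMaxLoc(m)[1],cv2.minMaxLoc(m)[3],"exp 60 40")
E
python3 chk.py; python3 lev.py
```

```text
time_s: 45.62
tool_pos: [0.4266, -0.3265, 0.0006]
tool_rot: [3.141, -0.0, 0.008]
wrist_force: [-1.5, 1.9, 9.4]
width: 0.0334
finger_force: 44.9
time_s: 46.12
tool_pos: [0.4263, -0.3262, -0.0005]
tool_rot: [-3.142, 0.0, 0.008]
wrist_force: [-0.3, -0.6, 0.7]
width: 0.0697
finger_force: 0.0
time_s: 46.75
tool_pos: [0.4265, -0.3264, 0.2027]
tool_rot: [3.14, -0.002, 0.008]
wrist_force: [0.1, -0.1, -0.1]
width: 0.0699
finger_force: 0.0
time_s: 47.38
tool_pos: [0.4044, -0.0877, 0.2004]
tool_rot: [-3.141, -0.001, 0.015]
wrist_force: [-0.8, -0.6, -0.1]
width: 0.0697
finger_force: 0.0
scanner 0.8989924788475037 (60, 38) exp 60 40
0.0 [230, 230, 210] [238, 231, 230]
0.2 [226, 218, 146] [234, 231, 234]
0.4 [247, 184, 156] [227, 238, 231]
0.6 [251, 216, 243] [248, 234, 238]
0.8 [248, 244, 146] [253, 248, 227]
1.0 [248, 223, 201] [254, 254, 254]
1.2 [250, 207, 243] [241, 241, 217]
1.4 [246, 195, 227] [217, 160, 101]
1.6 [208, 193, 189] [101, 120, 130]
```

```bash
python3 -m crank '[{"x":0,"y":0,"z":0,"ax":0,"ay":0,"az":0,"claw":0.07},{"x":0,"y":0,"z":0,"ax":0,"ay":0,"az":0,"claw":0.07},{"x":0,"y":0,"z":0,"ax":0,"ay":0,"az":0,"claw":0.07}]'; python3 chk.py; python3 - <<'E'
from h import *
# scanner white blob vs start in top view, if unobstructed
t=r.snapshot("top");s=r.snapshot("side")
for n,im in(("side",s),("top",t)):
    o=cv2.imread(f"pics/{n}0.png");c=proj(n,[.427,-.327,.02])[0].astype(int);d=cv2.absdiff(im,o).max(2)[c[1]-20:c[1]+20,c[0]-18:c[0]+28]>60
    y,x=np.nonzero(d);print(n,d.sum(),d.size,(x.min(),x.max(),y.min(),y.max()) if len(x) else 0)
E
```

```text
time_s: 47.9
tool_pos: [0.4044, -0.092, 0.1995]
tool_rot: [-3.142, 0.0, 0.007]
wrist_force: [-0.2, -0.4, 0.5]
width: 0.0699
finger_force: 0.0
scanner 0.9084900617599487 (60, 38) exp 60 40
side 74 1840 (np.int64(0), np.int64(36), np.int64(9), np.int64(39))
top 1224 1840 (np.int64(0), np.int64(45), np.int64(0), np.int64(39))
```

```bash
python3 -c "
from rig import r
print(r.hand_in())"
```

```text
the job is handed in; nothing more can be done
None
```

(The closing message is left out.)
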